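# Stack culture dishes on the carrier plate

### The job

Build a centred stack of the three closed culture dishes on the round steel carrier plate beside the warming plate. First slide the wide dish, which is too wide to grip, across the warming plate on to the middle of the carrier plate without lifting it off or tipping it; then set the deep dish from the bench on the middle of it, and last the small shallow dish from the steel tray on top of that, each lying flat and centred to within about a centimetre. Set the dishes down rather than dropping them, and leave the bottles, jars and paper roll standing where they are.

Things in the scene. Friction and masses are not known exactly. Their poses are not given: they have to be found in the camera images.
- warmer: Fixed slide-warming plate, a flat grey slab with a bare dull metal top, 260 (x) by 280 (y) mm, top 30 mm above the bench. Origin under its centre at bench level; its y axis runs along its 280 mm side.
- carrier: Fixed round steel carrier plate, 180 mm across, its flat top 26 mm above the bench (4 mm lower than the warming plate), without a rim. It stands beside one of the two y ends of the warming plate, with a gap of 5 mm between them. Origin on its axis at bench level.
- tray: Fixed open steel tray beside the other y end of the warming plate, outside 200 (x) by 180 (y) by 50 mm high, walls and floor 4 mm. Origin under its centre at bench level.
- wide_dish: Closed culture dish, a flat off-white disc 130 mm across and 25 mm high, loose on the warming plate. Its lid skirt (full diameter) runs from 6.5 mm up to the top; below it the base is 5 mm narrower. Flat top. Origin at the centre of its underside, z up. About 0.22 kg.
- deep_dish: Closed culture dish, off-white, 68 mm across and 24 mm high, flat top, standing on the bench to the left or the right, between two stain bottles. Origin at the centre of its underside, z up. About 0.09 kg.
- small_dish: Closed shallow culture dish, off-white, 60 mm across and 14 mm high, flat top, lying on the floor of the tray at one of its x ends. Origin at the centre of its underside, z up. About 0.05 kg.
- tray_jar: Bystander: white jar 40 mm across and 60 mm high, standing in the tray at the other x end. Origin at the centre of its underside.
- stain_a: Bystander: amber stain bottle 36 mm across and 85 mm high, about 75 mm from the deep dish (centre to centre). Origin at the centre of its underside.
- stain_b: Bystander: amber stain bottle 36 mm across and 75 mm high, about 75 mm from the deep dish on its other side. Origin at the centre of its underside.
- jar_a: Bystander: glass jar 36 mm across and 75 mm high, standing near one of the two far (+x) corners of the warming plate, where it may be in the way of a straight slide. Origin at the centre of its underside.
- jar_b: Bystander: white jar 36 mm across and 60 mm high, near the other far corner of the warming plate. Origin at the centre of its underside.
- paper_roll: Bystander: white paper roll 110 mm across and 100 mm high, standing on the bench on the side where the deep dish is not. Origin at the centre of its underside.
Mind the look-alikes: they are no part of the job. What is shaped like the wide_dish but brown or purple is not meant. What is shaped like the deep_dish but orange is not meant.

How it is judged:
By the outcome, as a careful person would: the job done as asked, in the order asked, and still so for the second after the job is handed in, with the robot touching nothing.
It also fails if it takes over 72 s, if anything falls off the work surface, if the arm or the gripper's body presses on something with over 40 N, if the wrist force passes 120 N, or if a joint passes its speed limit or range.

### The arm

A 7-joint arm with a two-finger parallel gripper is mounted at the origin on the work surface. World frame = base frame: x ahead of the robot, y to its left, z up, the work surface at z = 0. Lengths are in m, angles in rad, forces in N, time in s.
With the tool pointing down it reaches from about 0.425 to 0.925 m from the base axis. Payload 6.8 kg.
Tool frame: the origin (TCP) lies between the finger pads; the fingertips stand 14 mm ahead of it and the grasp point (between the pads) lies 5 mm behind it; y points along the fingers, x is the direction in which the jaws open and shut, and the axes are right-handed (so a half turn about y gives the same grasp; the last joint's range is limited). The gripper opens to 85 mm and grips with 20 to 120 N. Pads are 22 mm wide; open, the fingers measure 114 mm over their backs; the gripper's body (76 mm by 85 mm) begins 54 mm behind the grasp point. The pads swing forward as they close: fully open they stand 13 mm farther back than shut.
Start: joints at [-1.252, 0.477, 0.022, 1.555, -0.011, 1.109, -0.083], TCP at [0.279, 0.614, 0.245] pointing down, gripper open.
Joint ranges: [-2.96, 2.96], [-0.34, 2.1], [-1.41, 1.46], [0.24, 2.44], [-1.37, 4.51], [0.17, 1.92], [-2.96, 2.96]. Speed limits (rad/s): [2.39, 2.39, 3.14, 3.14, 3.14, 3.14, 3.14].

### API

Orientations are given as [roll, pitch, yaw] about the fixed x, y, z axes, in that order (R = Rz(yaw) Ry(pitch) Rx(roll)).
In Python, from rig import get_obs, capture, camera_params, finish_job gives the robot as it stands. The module is installed in compiled form; this text tells all that it offers.
- The arm moves only by the tool arm_command, never from a script. Its argument "steps" is a list of rows, each an object with "fingers": the opening, from -1 (shut) to 1 (fully open); "offset": the shift along the tool's x, y, z in cm, a list of three; "spin": the turn about the tool's y in rad. In form: [{"fingers": fingers, "offset": [tx, ty, tz], "spin": spin}, ...]. A call has 1 to 10 rows; each row shifts and turns the pose as measured when the row begins, along the tool's axes as they then stand; what a row does not reach is not made up. A row lasts 1/10 s, in which the tool goes at most 50 mm and 8.59 degrees, less where a joint would pass 70% of its speed; a pose out of reach is approached as far as the arm can. A call is refused whole if a number of a shift passes 5 or a number of a turn 0.15, either way. A call with a gripper value outside its range is refused whole. The fingers move at their own pace and stop on an object; "grip_force" is the grip in N (left out, the last holds). Time passes only in rows, so rows that do not move let the fingers close. It gives the time, the measured TCP pose, the force and the opening at its end, in the units of the state.
- get_obs(): the state, without advancing time (a new reading comes with each control period).
- capture(name): name is "scene" or "side" or "wrist"; returns the picture (384x512x3 uint8, red, green, blue); there is no depth.
- camera_params(name): a dict with "fov_y" (degrees; the focal length in pixels is half the picture's height over the tangent of half this angle, whatever the lens; pixels are square), "cx", "cy" (the principal point, pixels), "distortion" ([k1, k2, p1, p2, k3] as OpenCV has them; the pictures are not rectified), "world_from_camera" (4x4, takes a point from camera to world coordinates). Camera axes: x right, y up, looking along -z (the intrinsics and any distortion apply to the point x, -y, -z); pixel columns grow to the right and rows downward; lengths in m; the calibration is good to about 2 mm. A picture is of the moment at which its call begins: read the wrist's pose just before it. camera_params takes no time and is no camera call; for the wrist camera it gives the pose at the moment of the call.
- finish_job(): hands the job in, once; it reports no verdict.
The state is a dict: "time_s": time; "joint_pos": joint angles; "dq": joint speeds; "joint_torque": joint torques, N m; "eef_pos": TCP position; "orientation": TCP orientation; "force": force on the tool from outside, world axes, zero at the start; "wrist_torque": the same for the moment, N m; "opening": finger opening in m.
Only numpy, scipy, OpenCV 4.12 (cv2) and the standard library are available. Lean on these libraries where they do the work, as an engineer would, in place of code of your own. Each camera call takes 0.05 s, during which the arm holds its last target. There are 200 camera calls.

## Working session

There is one attempt and no reset: what is moved stays moved. The work goes in short steps, Python scripts to look and compute and a tool call to move; the robot and the scene stay as the last step left them, time stands still between calls to the robot, and variables do not carry over. Pictures are saved under pics/ and viewed, about 8 in all and at most 12, crops included, and the job is handed in when it is done.

Besides the shell and the picture viewer there is one more tool, called after ">>>" in YAML: its name, and indented under it one key for each argument. arm_command: Moves the arm, as the interface text tells. Its arguments: {"type":"object","properties":{"steps":{"type":"array","items":{"type":"object","properties":{"fingers":{"type":"number"},"offset":{"type":"array","items":{"type":"number"}},"spin":{"type":"number"}}}},"grip_force":{"type":"number"}},"required":["steps"]}

```bash
mkdir -p pics; python3 - <<'E'
from rig import *
import cv2,numpy as np
print(get_obs())
for n in("scene","side","wrist"):
    p=camera_params(n);print(n,p)
a=capture("scene");b=capture("side");
cv2.imwrite("pics/scene0.png",a[:,:,::-1]);cv2.imwrite("pics/side0.png",b[:,:,::-1])
E
```

```text
{'time_s': 0.0, 'joint_pos': array([-1.2520754 ,  0.47778419,  0.0223528 ,  1.55645209, -0.01151434,
        1.10929225, -0.08309265]), 'dq': array([ 8.98290930e-04, -1.24148571e-05, -9.89975296e-04,  1.12548413e-03,
       -3.96720925e-05, -5.04720018e-04,  1.51069696e-04]), 'joint_torque': array([-8.87003662e-04, -5.96474969e+01,  1.60752073e+00, -2.81189096e+01,
        1.24653368e-02,  9.65496758e-03,  1.29191335e-05]), 'eef_pos': array([0.27921751, 0.6139224 , 0.24433634]), 'orientation': array([-1.57092342,  0.00180315,  1.14398621]), 'force': array([0.20129494, 1.05856769, 0.24887865]), 'wrist_torque': array([-0.05550374, -0.00985188, -0.04721111]), 'opening': 0.08536539259560635}
scene {'fov_y': 42.832174625423846, 'cx': 256.3176618715831, 'cy': 190.71658369201887, 'distortion': array([-0.02985441,  0.        ,  0.        ,  0.        ,  0.        ]), 'world_from_camera': array([[ 7.98957951e-01, -4.40093937e-01,  4.09857925e-01,
         1.02999373e+00],
       [ 6.01386597e-01,  5.84002792e-01, -5.45229217e-01,
        -7.31102999e-01],
       [ 5.93900135e-04,  6.82098281e
[... 308 characters left out ...]
 'world_from_camera': array([[ 0.81482837,  0.42423718, -0.3950665 ,  0.06616649],
       [-0.57957654,  0.58198468, -0.57042516, -0.56941282],
       [-0.01207291,  0.69376988,  0.72009555,  0.78987792],
       [ 0.        ,  0.        ,  0.        ,  1.        ]])}
wrist {'fov_y': 61.726285778519426, 'cx': 257.37365378287353, 'cy': 186.43647102179483, 'distortion': array([-0.059754,  0.      ,  0.      ,  0.      ,  0.      ]), 'world_from_camera': array([[ 0.41419824, -0.87835709, -0.23859724,  0.21934492],
       [ 0.91018117,  0.3987979 ,  0.11193961,  0.64092847],
       [-0.00317087, -0.26353191,  0.96464547,  0.37157092],
       [ 0.        ,  0.        ,  0.        ,  1.        ]])}
```

View pics/scene0.png

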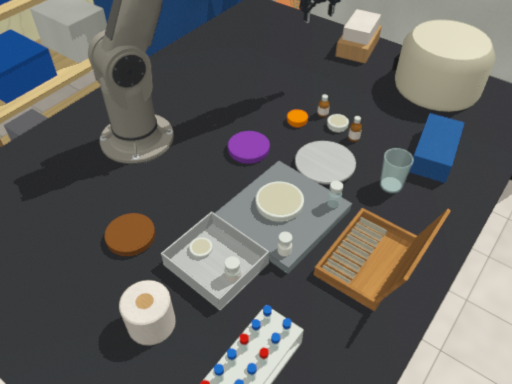

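View pics/side0.png

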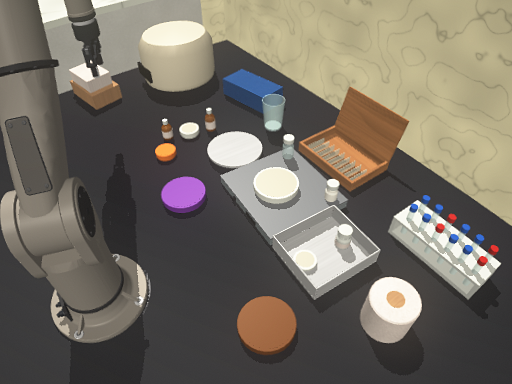

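```bash
cat > h.py <<'E'
import numpy as np,cv2
from rig import *
from scipy.optimize import least_squares
def cam(n):
    p=camera_params(n);f=192/np.tan(np.radians(p["fov_y"]/2))
    return np.array([[f,0,p["cx"]],[0,f,p["cy"]],[0,0,1]]),p["distortion"],p["world_from_camera"]
def cast(c,uv,z):
    K,d,T=c
    q=cv2.undistortPoints(np.array(uv,float).reshape(-1,1,2),K,d)[:,0]
    r=np.c_[q[:,0],-q[:,1],-np.ones(len(q))]@T[:3,:3].T
    return T[:3,3]+r*((z-T[2,3])/r[:,2])[:,None]
def proj(c,P):
    K,d,T=c
    p=(np.atleast_2d(P)-T[:3,3])@T[:3,:3]
    return cv2.projectPoints((p*[1,-1,-1]).reshape(-1,1,3),np.zeros(3),np.zeros(3),K,d)[0][:,0]
def circ(P,r=None):
    # robust circle fit in xy
    f=lambda s:np.hypot(P[:,0]-s[0],P[:,1]-s[1])-(s[2] if r is None else r)
    x0=[*P[:,:2].mean(0),r or .05]
    s=least_squares(f,x0,loss="soft_l1",f_scale=.001)
    return s.x,np.sqrt(np.mean(s.fun**2))
E
python3 - <<'E'
import cv2
for n,(x0,y0,x1,y1) in dict(scene=(160,90,374,304),side=(150,95,400,295)).items():
    a=cv2.imread(f"pics/{n}0.png")[y0:y1,x0:x1]
    s=2.8 if n=="scene" else 3
    cv2.imwrite(f"pics/{n}0z.png",cv2.resize(a,None,fx=s,fy=s,interpolation=cv2.INTER_CUBIC))
E
```

```text
(no output)
```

View pics/scene0z.png

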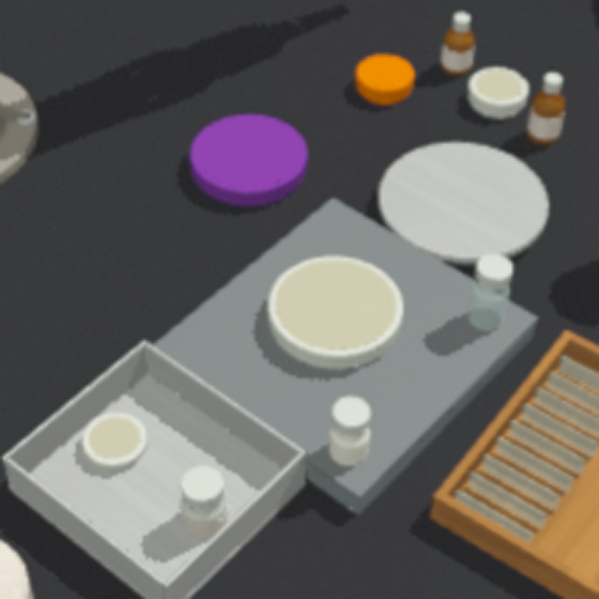

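View pics/side0z.png

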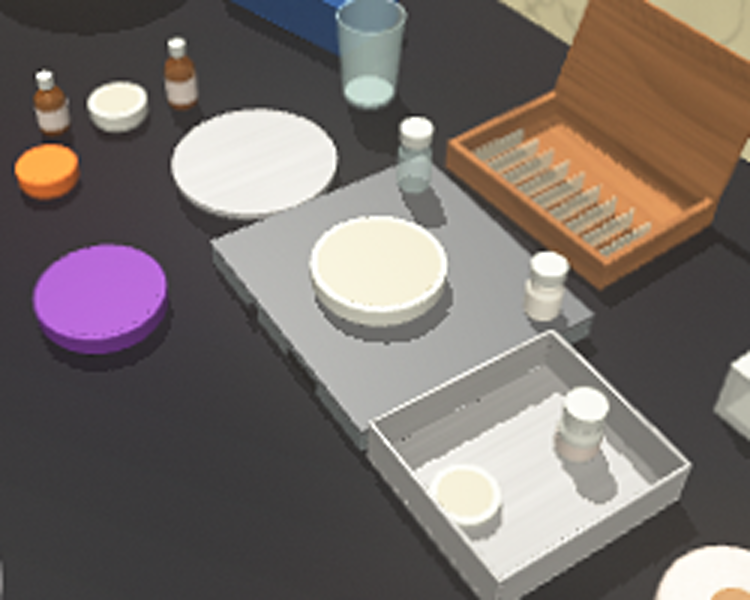

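```bash
python3 - <<'E'
from h import *
objs={"wide":(.055,[(279,200)],None,[(150+380/3,95+260/3)]),
"deep":(.024,[(338,122)],None,[(150+118/3,95+102/3)]),
"small":(.018,[(201,246)],None,[(150+465/3,95+490/3)]),
"carrier":(.026,[(325,162)],None,[(150+250/3,95+160/3)])}
for i,n in enumerate(("scene","side")):
    c=cam(n);im=cv2.imread(f"pics/{n}0.png").astype(int)
    hsv=cv2.cvtColor(im.astype(np.uint8),cv2.COLOR_BGR2HSV)
    for o,(z,a,_,b) in objs.items():
        u,v=np.round((a,b)[i][0]).astype(int)
        ref=im[v,u]
        if o=="carrier": m=(im.min(2)>135)&(im[:,:,2]-im[:,:,0]<12)
        else: m=(abs(im[:,:,2]-im[:,:,0]-(ref[2]-ref[0]))<8)&(abs(im[:,:,2]-ref[2])<25)
        _,lab=cv2.connectedComponents(m.astype(np.uint8),connectivity=4)
        mm=(lab==lab[v,u]).astype(np.uint8)
        ct=max(cv2.findContours(mm,cv2.RETR_EXTERNAL,cv2.CHAIN_APPROX_NONE)[0],key=len)
        P=cast(c,ct[:,0],z);s,e=circ(P)
        print(n,o,ref,mm.sum(),np.round(s*1000,1),"rms",round(e*1000,2))
S=lambda l:[(160+x/2.8,90+y/2.8) for x,y in l]
D=lambda l:[(150+x/3,95+y/3) for x,y in l]
for n,l in (("scene",S([(335,198),(537,320),(357,510-15)])),("side",D([(213,242),(430,160),(592,318),(362,432)]))):
    print(n,"warmer",np.round(cast(cam(n),l,.03)*1000,1).tolist())
for n,l in (("scene",S([(145,343),(305,455),(5,459),(160,592)])),("side",D([(551,332),(689,465),(371,422),(498,577)]))):
    print(n,"tray",np.round(cast(cam(n),l,.05)*1000,1).tolist())
# jars: cap top centre
for n,l,z in (("scene",S([(495,262)]),.105),("side",D([(417,126)]),.105),("scene",S([(351,410)]),.09),("side",D([(549,263)]),.09),
  ("scene",S([(203,479)]),.064),("side",D([(586,402)]),.064),
  ("scene",S([(461,17)]),.085),("scene",S([(552,78)]),.085),("side",D([(44,75)]),.085),("side",D([(177,42)]),.085),("scene",S([(461,17)]),.075),("scene",S([(552,78)]),.075)):
    print(n,z,np.round(cast(cam(n),l,z)*1000,1).tolist())
E
```

```text
scene wide [177 206 209] 1032 [546.7  15.7  55.4] rms 1.03
scene deep [177 205 209] 122 [485.5 435.8  23.7] rms 1.49
scene small [178 205 208] 201 [ 461.6 -214.1   21.7] rms 0.89
scene carrier [194 199 196] 10885 [514.7  -3.7 210.7] rms 72.44
side wide [221 243 248] 906 [545.8  20.   56.3] rms 1.23
side deep [219 242 247] 102 [485.9 442.   23.8] rms 2.24
side small [218 241 246] 224 [ 459.6 -210.5   21.6] rms 0.8
side carrier [231 236 238] 5816 [556.8  43.2 163.7] rms 49.79
scene warmer [[448.2, 158.4, 30.0], [705.9, 135.8, 30.0], [681.0, -139.2, 30.0]]
side warmer [[445.2, 157.8, 30.0], [702.8, 129.8, 30.0], [677.0, -139.8, 30.0], [423.2, -118.7, 30.0]]
scene tray [[430.8, -129.9, 50.0], [627.5, -143.7, 50.0], [419.6, -306.1, 50.0], [613.5, -325.2, 50.0]]
side tray [[618.6, -141.4, 50.0], [608.4, -315.3, 50.0], [426.1, -126.6, 50.0], [414.3, -299.2, 50.0]]
scene 0.105 [[662.3, 111.3, 105.0]]
side 0.105 [[664.1, 110.5, 105.0]]
scene 0.09 [[647.7, -104.8, 90.0]]
side 0.09 [[646.0, -102.2, 90.0]]
scene 0.064 [[578.3, -225.0, 64.0]]
side 0.064 [[577.0, -224.5, 64.0]]
scene 0.085 [[421.5, 447.3, 85.0]]
scene 0.085 [[560.8, 411.6, 85.0]]
side 0.085 [[408.3, 449.5, 85.0]]
side 0.085 [[560.7, 416.2, 85.0]]
scene 0.075 [[415.1, 459.6, 75.0]]
scene 0.075 [[555.8, 423.6, 75.0]]
```

```bash
cat >> h.py <<'E'
def go(x,y,z,yaw):
    o=get_obs();p=o["eef_pos"];w=o["orientation"][2]
    s=(yaw-w+np.pi)%(2*np.pi)-np.pi
    d=np.array([x,y,z])-p
    f=lambda a:np.round([100*(d[0]*np.cos(a)+d[1]*np.sin(a)),-100*d[2],100*(-d[0]*np.sin(a)+d[1]*np.cos(a))],2)
    print("t",round(o["time_s"],2),"tcp",np.round(p*1000,1),"rpy",np.round(o["orientation"],3),"F",np.round(o["force"],1),"| spin",round(s,3),"offset before spin",f(w),"after spin",f(w+s))
E
python3 - <<'E'
from h import *
for n in("scene","side"):
    c=cam(n);g=cv2.cvtColor(cv2.imread(f"pics/{n}0.png"),cv2.COLOR_BGR2GRAY).astype(np.float32)
    g=cv2.GaussianBlur(g,(0,0),.8)
    C=np.array([.5845,.243,.026])
    for it in range(3):
        pts=[]
        for a in np.arange(0,2*np.pi,.05):
            r=np.arange(.078,.102,.0005)
            uv=proj(c,C+np.c_[r*np.cos(a),r*np.sin(a),0*r]).astype(np.float32)
            v=cv2.remap(g,uv[None,:,0],uv[None,:,1],cv2.INTER_LINEAR)[0]
            d=-np.gradient(v);k=d.argmax()
            if d[k]>.8: pts.append(C+[r[k]*np.cos(a),r[k]*np.sin(a),0])
        s,e=circ(np.array(pts));C=np.array([*s[:2],.026])
    print(n,len(pts),np.round(s*1000,1),e*1000)
go(.530,-.068,.12,-.169)
E
```

```text
scene 120 [554.  245.3  90.9] 1.31636297403226
side 126 [552.8 250.6  90.5] 1.8602921427890504
t 0.1 tcp [279.2 614.  244.4] rpy [-1.571  0.002  1.144] F [-0.1 -0.3  1. ] | spin -1.313 offset before spin [-51.7   12.44 -51.06] after spin [ 36.19  12.44 -63.01]
```

>>> arm_command:
  steps:
    - {"fingers": 1, "offset": [0, 0, 0], "spin": -0.147}
    - {"fingers": 1, "offset": [0, 0, 0], "spin": -0.147}
    - {"fingers": 1, "offset": [0, 0, 0], "spin": -0.147}
    - {"fingers": 1, "offset": [0, 0, 0], "spin": -0.147}
    - {"fingers": 1, "offset": [0, 0, 0], "spin": -0.147}
    - {"fingers": 1, "offset": [0, 0, 0], "spin": -0.147}
    - {"fingers": 1, "offset": [0, 0, 0], "spin": -0.147}
    - {"fingers": 1, "offset": [0, 0, 0], "spin": -0.147}
    - {"fingers": 1, "offset": [0, 0, 0], "spin": 0}
  grip_force: 30

```text
time_s: 1.0
eef_pos: [0.2781, 0.6109, 0.2389]
orientation: [-1.56, 0.005, 2.348]
force: [0.5, -0.2, -0.9]
opening: 0.0858
```

```bash
python3 -c "
from h import *
go(.544,-.06,.12,-.031)"
```

```text
t 1.0 tcp [278.1 610.9 238.9] rpy [-1.56   0.005  2.348] F [ 0.5 -0.2 -0.9] | spin -2.379 offset before spin [-66.49  11.89  28.07] after spin [ 28.66  11.89 -66.24]
```

>>> arm_command:
  steps:
    - {"fingers": 1, "offset": [0, 0, 0], "spin": 0.149}
    - {"fingers": 1, "offset": [0, 0, 0], "spin": 0.149}
    - {"fingers": 1, "offset": [0, 0, 0], "spin": 0.149}
    - {"fingers": 1, "offset": [0, 0, 0], "spin": 0.149}
    - {"fingers": 1, "offset": [0, 0, 0], "spin": 0.149}
    - {"fingers": 1, "offset": [0, 0, 0], "spin": 0.149}
    - {"fingers": 1, "offset": [0, 0, 0], "spin": 0.149}
    - {"fingers": 1, "offset": [0, 0, 0], "spin": 0.149}
    - {"fingers": 1, "offset": [0, 0, 0], "spin": 0.149}
    - {"fingers": 1, "offset": [0, 0, 0], "spin": 0.149}

```text
time_s: 2.0
eef_pos: [0.2774, 0.6087, 0.2352]
orientation: [-1.577, 0.017, 0.838]
force: [0.8, 0.2, 0.3]
opening: 0.0852
```

>>> arm_command:
  steps:
    - {"fingers": 1, "offset": [0, 0, 0], "spin": 0.149}
    - {"fingers": 1, "offset": [0, 0, 0], "spin": 0.149}
    - {"fingers": 1, "offset": [0, 0, 0], "spin": 0.149}
    - {"fingers": 1, "offset": [0, 0, 0], "spin": 0.149}
    - {"fingers": 1, "offset": [0, 0, 0], "spin": 0.149}
    - {"fingers": 1, "offset": [0, 0, 0], "spin": 0.149}
    - {"fingers": 1, "offset": [0, 0, 0], "spin": 0}

```text
time_s: 2.7
eef_pos: [0.2758, 0.6079, 0.2334]
orientation: [-1.591, 0.007, -0.067]
force: [0.4, -0.3, -0.7]
opening: 0.0852
```

```bash
python3 -c "
from h import *
go(.544,-.06,.12,-.031)"
```

```text
t 2.7 tcp [275.8 607.9 233.4] rpy [-1.591  0.007 -0.067] F [ 0.4 -0.3 -0.7] | spin 0.036 offset before spin [ 31.21  11.34 -64.85] after spin [ 28.88  11.34 -65.93]
```

>>> arm_command:
  steps:
    - {"fingers": 1, "offset": [1.5, 0, -3.4], "spin": 0}
    - {"fingers": 1, "offset": [1.5, 0, -3.4], "spin": 0}
    - {"fingers": 1, "offset": [1.5, 0, -3.4], "spin": 0}
    - {"fingers": 1, "offset": [1.5, 0, -3.4], "spin": 0}
    - {"fingers": 1, "offset": [1.5, 0, -3.4], "spin": 0}
    - {"fingers": 1, "offset": [1.5, 0, -3.4], "spin": 0}
    - {"fingers": 1, "offset": [1.5, 0, -3.4], "spin": 0}
    - {"fingers": 1, "offset": [1.5, 0, -3.4], "spin": 0}
    - {"fingers": 1, "offset": [1.5, 0, -3.4], "spin": 0}
    - {"fingers": 1, "offset": [1.5, 0, -3.4], "spin": 0}

```text
time_s: 3.7
eef_pos: [0.406, 0.253, 0.2375]
orientation: [-1.587, 0.007, -0.04]
force: [0.7, 0.8, 0.3]
opening: 0.0854
```

>>> arm_command:
  steps:
    - {"fingers": 1, "offset": [1.4, 0, -3.4], "spin": 0}
    - {"fingers": 1, "offset": [1.4, 0, -3.4], "spin": 0}
    - {"fingers": 1, "offset": [1.4, 0, -3.4], "spin": 0}
    - {"fingers": 1, "offset": [1.4, 0, -3.4], "spin": 0}
    - {"fingers": 1, "offset": [1.4, 0, -3.4], "spin": 0}
    - {"fingers": 1, "offset": [1.4, 0, -3.4], "spin": 0}
    - {"fingers": 1, "offset": [1.4, 0, -3.4], "spin": 0}
    - {"fingers": 1, "offset": [1.4, 0, -3.4], "spin": 0}
    - {"fingers": 1, "offset": [0, 0, 0], "spin": 0}

```text
time_s: 4.6
eef_pos: [0.512, -0.04, 0.2433]
orientation: [-1.586, 0.002, -0.033]
force: [-0.6, -0.7, -0.5]
opening: 0.0854
```

```bash
python3 -c "
from h import *
go(.544,-.06,.12,-.031)"
```

```text
t 4.6 tcp [512.  -40.  243.3] rpy [-1.586  0.002 -0.033] F [-0.6 -0.7 -0.5] | spin 0.002 offset before spin [ 3.26 12.33 -1.89] after spin [ 3.26 12.33 -1.9 ]
```

>>> arm_command:
  steps:
    - {"fingers": 1, "offset": [0.9, 1.0, -0.5], "spin": 0}
    - {"fingers": 1, "offset": [0.9, 1.0, -0.5], "spin": 0}
    - {"fingers": 1, "offset": [0.9, 1.0, -0.5], "spin": 0}
    - {"fingers": 1, "offset": [0.6, 2.0, -0.4], "spin": 0}
    - {"fingers": 1, "offset": [0, 2.4, 0], "spin": 0}
    - {"fingers": 1, "offset": [0, 2.4, 0], "spin": 0}
    - {"fingers": 1, "offset": [0, 2.4, 0], "spin": 0}
    - {"fingers": 1, "offset": [0, 2.4, 0], "spin": 0}
    - {"fingers": 1, "offset": [0, 2.4, 0], "spin": 0}
    - {"fingers": 1, "offset": [0, 0, 0], "spin": 0}

```text
time_s: 5.6
eef_pos: [0.546, -0.0563, 0.0679]
orientation: [-1.58, -0.0, -0.017]
force: [-0.3, -0.3, 0.9]
opening: 0.0856
```

```bash
python3 -c "
from h import *
go(.544,-.06,.045,-.031)
cv2.imwrite('pics/w1.png',capture('wrist')[:,:,::-1])
cv2.imwrite('pics/s1.png',capture('scene')[:,:,::-1])"
```

```text
t 5.6 tcp [546.  -56.3  67.9] rpy [-1.58  -0.    -0.017] F [-0.3 -0.3  0.9] | spin -0.014 offset before spin [-0.2   2.29 -0.37] after spin [-0.19  2.29 -0.38]
```

>>> arm_command:
  steps:
    - {"fingers": 1, "offset": [0, 0.5, 0], "spin": 0.015}
    - {"fingers": 1, "offset": [0, 0.5, 0], "spin": 0}
    - {"fingers": 1, "offset": [0, 0.4, 0], "spin": 0}
    - {"fingers": 1, "offset": [0, 0.3, 0], "spin": 0}
    - {"fingers": 1, "offset": [0, 0.2, 0], "spin": 0}
    - {"fingers": 1, "offset": [0, 0.1, 0], "spin": 0}

```text
time_s: 6.3
eef_pos: [0.5515, -0.0565, 0.0536]
orientation: [-1.579, -0.013, -0.033]
force: [0.3, 0.4, 0.0]
opening: 0.0849
```

>>> arm_command:
  steps:
    - {"fingers": 1, "offset": [0, 0.15, 0], "spin": 0}
    - {"fingers": 1, "offset": [0, 0.1, 0], "spin": 0}

```text
time_s: 6.5
eef_pos: [0.5516, -0.0566, 0.0509]
orientation: [-1.579, -0.013, -0.033]
force: [-0.1, 0.1, -0.4]
opening: 0.0854
```

>>> arm_command:
  steps:
    - {"fingers": 1, "offset": [0, 0.15, 0], "spin": 0}
    - {"fingers": 1, "offset": [0, 0.1, 0], "spin": 0}

```text
time_s: 6.7
eef_pos: [0.5516, -0.0567, 0.0482]
orientation: [-1.579, -0.013, -0.033]
force: [-0.4, 0.1, -0.6]
opening: 0.0852
```

>>> arm_command:
  steps:
    - {"fingers": 1, "offset": [-0.4, 0.15, 0], "spin": 0}
    - {"fingers": 1, "offset": [-0.4, 0.1, 0], "spin": 0}
    - {"fingers": 1, "offset": [0, 0.1, 0], "spin": 0}

```text
time_s: 7.0
eef_pos: [0.5428, -0.0565, 0.0442]
orientation: [-1.579, -0.012, -0.033]
force: [0.0, 0.1, -0.5]
opening: 0.0855
```

>>> arm_command:
  steps:
    - {"fingers": 1, "offset": [0, 0.1, 0], "spin": 0}
    - {"fingers": 1, "offset": [0, 0.1, 0], "spin": 0}

```text
time_s: 7.2
eef_pos: [0.5426, -0.0564, 0.0421]
orientation: [-1.579, -0.012, -0.033]
force: [-1.1, -0.3, 0.2]
opening: 0.0855
```

```bash
python3 -c "
from h import *
go(.544,-.06,.045,-.031)
w=capture('wrist')[:,:,::-1];s=capture('side')[95:295,150:400,::-1]
s=cv2.resize(s,(480,384),interpolation=cv2.INTER_CUBIC)
cv2.imwrite('pics/c2.png',cv2.resize(np.hstack([w,s]),None,fx=.8,fy=.8))"
```

```text
t 7.2 tcp [542.6 -56.4  42.1] rpy [-1.579 -0.012 -0.033] F [-1.1 -0.3  0.2] | spin 0.002 offset before spin [ 0.15 -0.29 -0.35] after spin [ 0.15 -0.29 -0.35]
```

View pics/c2.png

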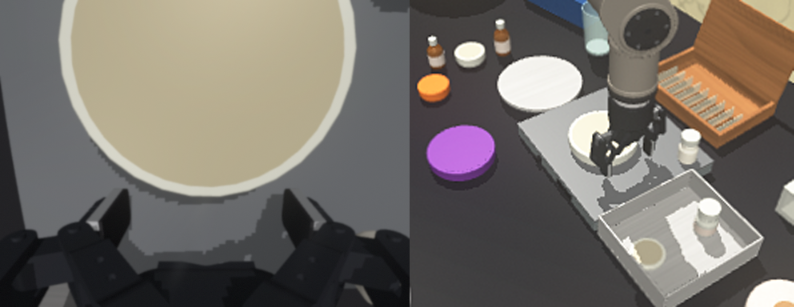

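>>> arm_command:
  steps:
    - {"fingers": 1, "offset": [0, 0.05, 0.5], "spin": 0}
    - {"fingers": 1, "offset": [0, 0, 0.5], "spin": 0}
    - {"fingers": 1, "offset": [0, 0, 0.5], "spin": 0}
    - {"fingers": 1, "offset": [0, 0, 0.7], "spin": 0}
    - {"fingers": 1, "offset": [0, 0, 0.8], "spin": 0}
    - {"fingers": 1, "offset": [0, 0, 0.8], "spin": 0}
    - {"fingers": 1, "offset": [0, 0, 0.8], "spin": 0}
    - {"fingers": 1, "offset": [0, 0, 0.6], "spin": 0}

```text
time_s: 8.1
eef_pos: [0.5451, -0.0013, 0.0414]
orientation: [-1.58, -0.014, -0.034]
force: [-0.6, -1.5, 1.8]
opening: 0.0854
```

```bash
cat >> h.py <<'E'
def ring(n,C,r,z,lo=.85,hi=1.15,sign=-1,thr=4,save=None):
    """circle of radius ~r at height z near C: strongest radial edge of the saturation/grey picture"""
    c=cam(n);im=capture(n)[:,:,::-1]
    if save: cv2.imwrite(save,im)
    i=im.astype(np.float32);g=cv2.GaussianBlur(i[:,:,2]-i[:,:,0],(0,0),.7)  # beige lid: red-blue
    C=np.array([*C,z])
    for it in range(4):
        pts=[]
        for a in np.arange(0,2*np.pi,.05):
            q=np.arange(r*lo,r*hi,.0005)
            uv=proj(c,C+np.c_[q*np.cos(a),q*np.sin(a),0*q]).astype(np.float32)
            v=cv2.remap(g,uv[None,:,0],uv[None,:,1],cv2.INTER_LINEAR)[0]
            d=sign*np.gradient(v);k=d.argmax()
            if d[k]>thr*.1: pts.append(C+[q[k]*np.cos(a),q[k]*np.sin(a),0])
        s,e=circ(np.array(pts));C=np.array([*s[:2],z])
    print(n,len(pts),np.round(s*1000,1),"rms",round(e*1000,2));return s
E
python3 -c "
from h import *
go(.5515,.188,.041,-.031)
for n in('scene','side'): ring(n,(.546,.02),.058,.055,.7,1.25)"
```

```text
t 8.1 tcp [545.1  -1.3  41.4] rpy [-1.58  -0.014 -0.034] F [-0.6 -1.5  1.8] | spin 0.003 offset before spin [-1.000e-02  4.000e-02  1.894e+01] after spin [ 0.05  0.04 18.94]
scene 97 [547.4  56.   58.8] rms 6.73
side 86 [532.5  44.3  60.4] rms 8.82
```

>>> arm_command:
  steps:
    - {"fingers": 1, "offset": [0, 0, 0.6], "spin": 0}
    - {"fingers": 1, "offset": [0, 0, 0.8], "spin": 0}
    - {"fingers": 1, "offset": [0, 0, 0.8], "spin": 0}
    - {"fingers": 1, "offset": [0, 0, 0.8], "spin": 0}
    - {"fingers": 1, "offset": [0, 0, 0.8], "spin": 0}
    - {"fingers": 1, "offset": [0, 0, 0.8], "spin": 0}
    - {"fingers": 1, "offset": [0, 0, 0.8], "spin": 0}
    - {"fingers": 1, "offset": [0, 0, 0.8], "spin": 0}
    - {"fingers": 1, "offset": [0, 0, 0.7], "spin": 0}
    - {"fingers": 1, "offset": [0, 0, 0.5], "spin": 0}

```text
time_s: 9.2
eef_pos: [0.548, 0.0781, 0.0409]
orientation: [-1.58, -0.014, -0.035]
force: [-0.1, -1.8, 1.8]
opening: 0.0852
```

```bash
python3 -c "
from h import *
go(.5515,.188,.041,-.031)
p=get_obs()['eef_pos']
ring('wrist',(p[0],p[1]+.06),.056,.055,.8,1.1,save='pics/w3.png')"
```

```text
t 9.2 tcp [548.   78.1  40.9] rpy [-1.58  -0.014 -0.035] F [-0.1 -1.8  1.8] | spin 0.004 offset before spin [-3.0e-02 -1.0e-02  1.1e+01] after spin [ 1.0e-02 -1.0e-02  1.1e+01]
wrist 106 [551.2 136.1  57.9] rms 3.06
```

View pics/w3.png

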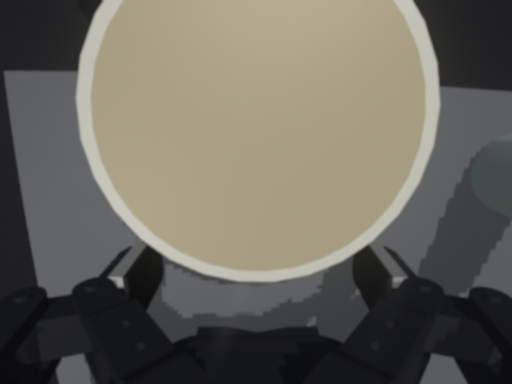

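>>> arm_command:
  steps:
    - {"fingers": 1, "offset": [0, 0, 0.6], "spin": 0}
    - {"fingers": 1, "offset": [0, 0, 0.7], "spin": 0}
    - {"fingers": 1, "offset": [0, 0, 0.7], "spin": 0}
    - {"fingers": 1, "offset": [0, 0, 0.7], "spin": 0}
    - {"fingers": 1, "offset": [0, 0, 0.7], "spin": 0}
    - {"fingers": 1, "offset": [0, 0, 0.7], "spin": 0}
    - {"fingers": 1, "offset": [0, 0, 0.7], "spin": 0}
    - {"fingers": 1, "offset": [0, 0, 0.7], "spin": 0}
    - {"fingers": 1, "offset": [0, 0, 0.7], "spin": 0}
    - {"fingers": 1, "offset": [0, 0, 0.7], "spin": 0}

```text
time_s: 10.25
eef_pos: [0.5491, 0.1542, 0.0391]
orientation: [-1.58, -0.011, -0.034]
force: [0.3, -1.2, -0.8]
opening: 0.0855
```

>>> arm_command:
  steps:
    - {"fingers": 1, "offset": [0, 0, 0.6], "spin": 0}
    - {"fingers": 1, "offset": [0, 0, 0.6], "spin": 0}
    - {"fingers": 1, "offset": [0, 0, 0.4], "spin": 0}
    - {"fingers": 1, "offset": [0, 0, 0.3], "spin": 0}

```text
time_s: 10.65
eef_pos: [0.55, 0.1754, 0.0391]
orientation: [-1.58, -0.011, -0.033]
force: [0.7, -1.1, -0.3]
opening: 0.0856
```

```bash
python3 -c "
from h import *
go(.5515,.188,.041,-.031)
p=get_obs()['eef_pos']
ring('wrist',(p[0],p[1]+.06),.056,.051,.8,1.1,save='pics/w4.png')
ring('scene',(p[0],p[1]+.06),.056,.051,.8,1.1)
ring('side',(p[0],p[1]+.06),.056,.051,.8,1.1)"
```

```text
t 10.65 tcp [550.  175.4  39.1] rpy [-1.58  -0.011 -0.033] F [ 0.7 -1.1 -0.3] | spin 0.002 offset before spin [ 0.11 -0.19  1.27] after spin [ 0.11 -0.19  1.27]
wrist 107 [553.  233.4  57.9] rms 3.06
scene 85 [552.  233.1  58.6] rms 1.22
side 85 [552.5 237.7  57.9] rms 1.41
```

>>> arm_command:
  steps:
    - {"fingers": 1, "offset": [0.05, 0, 0.5], "spin": 0}
    - {"fingers": 1, "offset": [0.05, 0, 0.4], "spin": 0}
    - {"fingers": 1, "offset": [0, 0, 0.25], "spin": 0}

```text
time_s: 11.1
eef_pos: [0.5514, 0.1862, 0.0391]
orientation: [-1.58, -0.011, -0.035]
force: [0.2, -0.9, 0.7]
opening: 0.0852
```

```bash
python3 -c "
from h import *
go(.5515,.188,.041,-.031)
p=get_obs()['eef_pos']
for n in('wrist','scene','side'):ring(n,(p[0],p[1]+.06),.056,.051,.8,1.1)"
```

```text
t 11.1 tcp [551.4 186.2  39.1] rpy [-1.58  -0.011 -0.035] F [ 0.2 -0.9  0.7] | spin 0.004 offset before spin [-0.   -0.19  0.18] after spin [ 0.   -0.19  0.18]
wrist 107 [554.5 244.2  57.9] rms 3.08
scene 89 [552.5 244.1  58.9] rms 3.16
side 82 [553.4 247.9  57.9] rms 1.33
```

>>> arm_command:
  steps:
    - {"fingers": 1, "offset": [0, 0, 0.2], "spin": 0}
    - {"fingers": 1, "offset": [0, 0, -0.5], "spin": 0}
    - {"fingers": 1, "offset": [0, 0, -1.0], "spin": 0}
    - {"fingers": 1, "offset": [0, -0.5, -1.5], "spin": 0}
    - {"fingers": 1, "offset": [0, -2.5, 0], "spin": 0}
    - {"fingers": 1, "offset": [0, -3.5, 0], "spin": 0}
    - {"fingers": 1, "offset": [0, -3.5, 0], "spin": 0}
    - {"fingers": 1, "offset": [0, -3.5, 0], "spin": 0}
    - {"fingers": 1, "offset": [0, -3.5, 0], "spin": 0}
    - {"fingers": 1, "offset": [0, 0, 0], "spin": 0}

```text
time_s: 12.25
eef_pos: [0.5474, 0.1469, 0.2163]
orientation: [-1.582, -0.008, -0.045]
force: [0.4, -0.2, -0.1]
opening: 0.0855
```

```bash
python3 -c "
from h import *
go(.486,.439,.2,1.315)
for n in('scene','side'):ring(n,(.5535,.247),.056,.051,.8,1.1,save=f'pics/{n}5.png')
# deep dish, bottle caps at this moment
for n in('scene','side'):ring(n,(.486,.439),.026,.024,.7,1.2)
"
```

```text
t 12.25 tcp [547.4 146.9 216.3] rpy [-1.582 -0.008 -0.045] F [ 0.4 -0.2 -0.1] | spin 1.36 offset before spin [-7.45  1.63 28.91] after spin [26.71  1.63 13.33]
scene 126 [553.5 246.1  58.6] rms 1.23
side 126 [553.5 249.8  57.6] rms 1.74
scene 66 [482.3 436.1  29.6] rms 1.56
side 122 [485.6 442.   25. ] rms 1.28
```

>>> arm_command:
  steps:
    - {"fingers": 1, "offset": [0, 0, 0], "spin": -0.15}
    - {"fingers": 1, "offset": [0, 0, 0], "spin": -0.15}
    - {"fingers": 1, "offset": [0, 0, 0], "spin": -0.15}
    - {"fingers": 1, "offset": [0, 0, 0], "spin": -0.15}
    - {"fingers": 1, "offset": [0, 0, 0], "spin": -0.15}
    - {"fingers": 1, "offset": [0, 0, 0], "spin": -0.15}
    - {"fingers": 1, "offset": [0, 0, 0], "spin": -0.15}
    - {"fingers": 1, "offset": [0, 0, 0], "spin": -0.15}
    - {"fingers": 1, "offset": [0, 0, 0], "spin": -0.15}

```text
time_s: 13.35
eef_pos: [0.5347, 0.1429, 0.195]
orientation: [-1.552, 0.034, 1.312]
force: [-0.9, -0.0, 0.2]
opening: 0.0853
```

>>> arm_command:
  steps:
    - {"fingers": 1, "offset": [2.6, 0, 1.3], "spin": 0}
    - {"fingers": 1, "offset": [2.6, 0, 1.3], "spin": 0}
    - {"fingers": 1, "offset": [2.6, 0, 1.3], "spin": 0}
    - {"fingers": 1, "offset": [2.6, 0, 1.3], "spin": 0}
    - {"fingers": 1, "offset": [2.6, 0, 1.3], "spin": 0}
    - {"fingers": 1, "offset": [2.6, 0, 1.3], "spin": 0}
    - {"fingers": 1, "offset": [2.6, 0, 1.3], "spin": 0}
    - {"fingers": 1, "offset": [2.6, 0, 1.3], "spin": 0}
    - {"fingers": 1, "offset": [1.5, 0, 0.7], "spin": 0}
    - {"fingers": 1, "offset": [0, 0, 0], "spin": 0}

```text
time_s: 14.35
eef_pos: [0.4743, 0.3863, 0.1702]
orientation: [-1.532, 0.058, 1.313]
force: [0.9, -0.7, -0.4]
opening: 0.0856
```

```bash
python3 -c "
from h import *
go(.486,.439,.06,1.315)
ring('wrist',(.486,.439),.028,.024,.7,1.2,save='pics/w6.png')
"
```

```text
t 14.35 tcp [474.3 386.3 170.2] rpy [-1.532  0.058  1.313] F [ 0.9 -0.7 -0.4] | spin 0.002 offset before spin [ 5.4  11.02  0.22] after spin [ 5.4  11.02  0.21]
wrist 126 [486.  438.   27.3] rms 0.23
```

View pics/w6.png

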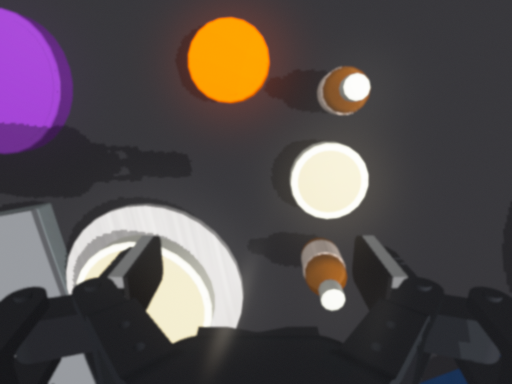

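```bash
cat >> h.py <<'E'
def tilt():
    from scipy.spatial.transform import Rotation as Ro
    o=get_obs();y=Ro.from_euler("xyz",o["orientation"]).as_matrix()[:,1];p=o["eef_pos"];a=np.arctan2(p[1],p[0])
    print("t",round(o["time_s"],2),"tilt xy",np.round(y[:2],4),"radial",round(y[0]*np.cos(a)+y[1]*np.sin(a),4),"q",np.round(o["joint_pos"],3),"sum246",round(o["joint_pos"][[1,3,5]].sum()-np.pi,4),"tau",np.round(o["joint_torque"],1),"dq",np.round(o["dq"],2))
E
python3 -c "
from h import *
tilt()"
```

```text
t 14.4 tilt xy [-0.0527 -0.0469] radial -0.0704 q [-0.976  0.495  0.266  1.746 -0.15   0.992  0.661] sum246 0.0911 tau [ -0.3 -56.1   5.2 -25.4   0.    0.2  -0.1] dq [ 0.02 -0.02  0.03  0.02  0.01  0.    0.01]
```

>>> arm_command:
  steps:
    - {"fingers": 1, "offset": [0.5, 0, 0], "spin": 0}
    - {"fingers": 1, "offset": [0.5, 0, 0], "spin": 0}
    - {"fingers": 1, "offset": [0.5, 0, 0], "spin": 0}

```text
time_s: 14.7
eef_pos: [0.481, 0.394, 0.1688]
orientation: [-1.533, 0.062, 1.305]
force: [0.1, -1.0, -0.3]
opening: 0.0853
```

```bash
python3 -c "
from h import *
tilt();go(.486,.438,.06,1.315)"
```

```text
t 14.7 tilt xy [-0.0531 -0.0501] radial -0.0728 q [-0.979  0.514  0.267  1.718 -0.153  1.004  0.651] sum246 0.0943 tau [ -0.2 -56.9   5.2 -24.2   0.    0.3   0.1] dq [-0.02  0.07 -0.   -0.11 -0.01  0.04 -0.03]
t 14.7 tcp [481.  394.  168.8] rpy [-1.533  0.062  1.305] F [ 0.1 -1.  -0.3] | spin 0.01 offset before spin [ 4.38 10.88  0.67] after spin [ 4.38 10.88  0.63]
```

>>> arm_command:
  steps:
    - {"fingers": 1, "offset": [0, -1, 0], "spin": 0}
    - {"fingers": 1, "offset": [0, -1, 0], "spin": 0}
    - {"fingers": 1, "offset": [0, -1, 0], "spin": 0}

```text
time_s: 15.0
eef_pos: [0.4833, 0.3943, 0.2001]
orientation: [-1.532, 0.064, 1.303]
force: [-0.5, 1.0, -0.7]
opening: 0.0854
```

```bash
python3 -c "
from h import *
tilt();go(.486,.438,.06,1.315)"
```

```text
t 15.0 tilt xy [-0.0542 -0.0516] radial -0.0746 q [-0.984  0.484  0.276  1.686 -0.143  1.067  0.643] sum246 0.0955 tau [  0.2 -54.9   5.1 -25.3   0.    0.    0. ] dq [-0.02 -0.11  0.03 -0.12  0.04  0.21 -0.03]
t 15.0 tcp [483.3 394.3 200.1] rpy [-1.532  0.064  1.303] F [-0.5  1.  -0.7] | spin 0.012 offset before spin [ 4.29 14.01  0.9 ] after spin [ 4.3  14.01  0.84]
```

>>> arm_command:
  steps:
    - {"fingers": 1, "offset": [-3.3, 0, 2.3], "spin": 0}
    - {"fingers": 1, "offset": [-3.3, 0, 2.3], "spin": 0}
    - {"fingers": 1, "offset": [-3.3, 0, 2.3], "spin": 0}
    - {"fingers": 1, "offset": [-3.3, 0, 2.3], "spin": 0}
    - {"fingers": 1, "offset": [0, 0, 0], "spin": 0}

```text
time_s: 15.5
eef_pos: [0.3587, 0.2892, 0.2173]
orientation: [-1.537, 0.056, 1.301]
force: [0.3, 0.7, 0.2]
opening: 0.0853
```

```bash
python3 -c "
from h import *
tilt();go(.486,.438,.06,1.315)"
```

```text
t 15.5 tilt xy [-0.0477 -0.0447] radial -0.0651 q [-1.06   0.19   0.282  2.053 -0.066  0.972  0.558] sum246 0.0738 tau [ -0.3 -37.4   1.7 -23.3   0.1   0.4  -0.2] dq [ 0.    0.02 -0.   -0.09 -0.01 -0.03  0.01]
t 15.5 tcp [358.7 289.2 217.3] rpy [-1.537  0.056  1.301] F [0.3 0.7 0.2] | spin 0.014 offset before spin [17.73 15.73 -8.31] after spin [17.62 15.73 -8.56]
```

>>> arm_command:
  steps:
    - {"fingers": 1, "offset": [1.6, 0, -1.1], "spin": 0}
    - {"fingers": 1, "offset": [1.6, 0, -1.1], "spin": 0}
    - {"fingers": 1, "offset": [1.6, 0, -1.1], "spin": 0}
    - {"fingers": 1, "offset": [1.6, 0, -1.1], "spin": 0}
    - {"fingers": 1, "offset": [0, 0, 0], "spin": 0}

```text
time_s: 16.0
eef_pos: [0.4219, 0.3417, 0.2189]
orientation: [-1.54, 0.046, 1.3]
force: [-0.1, -0.5, 0.0]
opening: 0.0855
```

```bash
python3 -c "
from h import *
tilt();go(.486,.438,.06,1.315)"
```

```text
t 16.0 tilt xy [-0.0419 -0.0357] radial -0.0551 q [-1.025  0.322  0.288  1.878 -0.109  1.012  0.611] sum246 0.0704 tau [  0.2 -43.8   3.7 -25.8  -0.    0.1   0.1] dq [ 0.   -0.03  0.    0.03  0.01  0.02 -0.01]
t 16.0 tcp [421.9 341.7 218.9] rpy [-1.54   0.046  1.3  ] F [-0.1 -0.5  0. ] | spin 0.015 offset before spin [10.99 15.89 -3.6 ] after spin [10.94 15.89 -3.76]
```

>>> arm_command:
  steps:
    - {"fingers": 1, "offset": [-3.3, 0, 2.3], "spin": 0}
    - {"fingers": 1, "offset": [-3.3, 0, 2.3], "spin": 0}
    - {"fingers": 1, "offset": [0, 0, 0], "spin": 0}
    - {"fingers": 1, "offset": [1.6, 0, -1.1], "spin": 0}
    - {"fingers": 1, "offset": [1.6, 0, -1.1], "spin": 0}
    - {"fingers": 1, "offset": [1.6, 0, -1.1], "spin": 0}
    - {"fingers": 1, "offset": [1.6, 0, -1.1], "spin": 0}
    - {"fingers": 1, "offset": [0, 0, 0], "spin": 0}

```text
time_s: 16.8
eef_pos: [0.4206, 0.3397, 0.2238]
orientation: [-1.542, 0.04, 1.299]
force: [0.0, -0.1, 0.7]
opening: 0.0853
```

```bash
python3 -c "
from h import *
tilt();go(.486,.438,.06,1.315)"
```

```text
t 16.8 tilt xy [-0.0385 -0.0305] radial -0.0492 q [-1.029  0.31   0.293  1.883 -0.108  1.013  0.611] sum246 0.0643 tau [  0.3 -43.1   3.6 -26.   -0.    0.1   0.1] dq [ 0.   -0.03  0.    0.04  0.01  0.02 -0.01]
t 16.8 tcp [420.6 339.7 223.8] rpy [-1.542  0.04   1.299] F [ 0.  -0.1  0.7] | spin 0.016 offset before spin [11.22 16.38 -3.67] after spin [11.16 16.38 -3.84]
```

>>> arm_command:
  steps:
    - {"fingers": 1, "offset": [1.6, 0, -1.1], "spin": 0}
    - {"fingers": 1, "offset": [1.6, 0, -1.1], "spin": 0}
    - {"fingers": 1, "offset": [1.6, 0, -1.1], "spin": 0}
    - {"fingers": 1, "offset": [1.6, 0, -1.1], "spin": 0}
    - {"fingers": 1, "offset": [0, 0, 0], "spin": 0}

```text
time_s: 17.3
eef_pos: [0.4805, 0.389, 0.2218]
orientation: [-1.541, 0.04, 1.298]
force: [-0.8, 0.2, -0.2]
opening: 0.0857
```

```bash
python3 -c "
from h import *
tilt();go(.486,.438,.06,1.315)"
```

```text
t 17.3 tilt xy [-0.0396 -0.0304] radial -0.0499 q [-0.994  0.441  0.293  1.7   -0.145  1.072  0.645] sum246 0.0711 tau [  0.4 -52.4   5.2 -27.2  -0.    0.1   0.1] dq [-0.   -0.03  0.01  0.05  0.01  0.02 -0.01]
t 17.3 tcp [480.5 389.  221.8] rpy [-1.541  0.04   1.298] F [-0.8  0.2 -0.2] | spin 0.017 offset before spin [ 4.87 16.18  0.79] after spin [ 4.88 16.18  0.71]
```

>>> arm_command:
  steps:
    - {"fingers": 1, "offset": [-3.3, 0, 2.3], "spin": 0}
    - {"fingers": 1, "offset": [-3.3, 0, 2.3], "spin": 0}
    - {"fingers": 1, "offset": [-3.3, 0, 2.3], "spin": 0}
    - {"fingers": 1, "offset": [-3.3, 0, 2.3], "spin": 0}
    - {"fingers": 1, "offset": [0, 0, 0], "spin": 0}
    - {"fingers": 1, "offset": [1.6, 0, -1.1], "spin": 0}
    - {"fingers": 1, "offset": [1.6, 0, -1.1], "spin": 0}
    - {"fingers": 1, "offset": [1.6, 0, -1.1], "spin": 0}
    - {"fingers": 1, "offset": [1.6, 0, -1.1], "spin": 0}
    - {"fingers": 1, "offset": [0, 0, 0], "spin": 0}

```text
time_s: 18.3
eef_pos: [0.4121, 0.3316, 0.226]
orientation: [-1.54, 0.039, 1.299]
force: [0.1, -0.7, -0.4]
opening: 0.0857
```

>>> arm_command:
  steps:
    - {"fingers": 1, "offset": [-3.3, 0, 2.3], "spin": 0}
    - {"fingers": 1, "offset": [-3.3, 0, 2.3], "spin": 0}
    - {"fingers": 1, "offset": [0, 0, 0], "spin": 0}
    - {"fingers": 1, "offset": [1.6, 0, -1.1], "spin": 0}
    - {"fingers": 1, "offset": [1.6, 0, -1.1], "spin": 0}
    - {"fingers": 1, "offset": [1.6, 0, -1.1], "spin": 0}
    - {"fingers": 1, "offset": [1.6, 0, -1.1], "spin": 0}
    - {"fingers": 1, "offset": [0, 0, 0], "spin": 0}

```text
time_s: 19.1
eef_pos: [0.4131, 0.3324, 0.2252]
orientation: [-1.541, 0.039, 1.299]
force: [-0.1, -0.0, 0.2]
opening: 0.0855
```

```bash
python3 -c "
from h import *
tilt();go(.486,.438,.1,1.315)"
```

```text
t 19.1 tilt xy [-0.0391 -0.0297] radial -0.049 q [-1.043  0.291  0.306  1.906 -0.108  1.009  0.612] sum246 0.0645 tau [  0.3 -42.    3.5 -25.9  -0.    0.1   0.1] dq [ 0.   -0.01  0.    0.03  0.01  0.02 -0.  ]
t 19.1 tcp [413.1 332.4 225.2] rpy [-1.541  0.039  1.299] F [-0.1 -0.   0.2] | spin 0.016 offset before spin [12.13 12.52 -4.19] after spin [12.07 12.52 -4.38]
```

```bash
cat >> h.py <<'E'
def go(x,y,z,yaw=None):
    from scipy.spatial.transform import Rotation as Ro
    o=get_obs();p=o["eef_pos"];R=Ro.from_euler("xyz",o["orientation"]).as_matrix()
    print("t",round(o["time_s"],2),"tcp",np.round(p*1000,1),"rpy",np.round(o["orientation"],3),"y",np.round(R[:2,1],3),"F",np.round(o["force"],1),"open",round(o["opening"],4),"| offset",np.round(100*R.T@(np.array([x,y,z])-p),2),"spin",None if yaw is None else round(o["orientation"][2]-yaw,3))
E
python3 -c "
from h import *
go(.486,.438,.12,1.315)"
```

```text
t 19.1 tcp [413.1 332.4 225.2] rpy [-1.541  0.039  1.299] y [-0.039 -0.03 ] F [-0.1 -0.   0.2] open 0.0855 | offset [12.54  9.91 -4.49] spin -0.016
```

>>> arm_command:
  steps:
    - {"fingers": 1, "offset": [1.6, 0.6, -0.6], "spin": 0}
    - {"fingers": 1, "offset": [1.6, 0.6, -0.6], "spin": 0}
    - {"fingers": 1, "offset": [1.6, 0.8, -0.6], "spin": 0}
    - {"fingers": 1, "offset": [1.6, 1.2, -0.6], "spin": 0}
    - {"fingers": 1, "offset": [1.6, 1.2, -0.6], "spin": 0}
    - {"fingers": 1, "offset": [1.6, 1.4, -0.6], "spin": 0}
    - {"fingers": 1, "offset": [1.6, 1.6, -0.6], "spin": 0}
    - {"fingers": 1, "offset": [1.2, 1.4, -0.3], "spin": 0}
    - {"fingers": 1, "offset": [0, 0.8, 0], "spin": 0}
    - {"fingers": 1, "offset": [0, 0, 0], "spin": 0}

```text
time_s: 20.1
eef_pos: [0.4878, 0.438, 0.1185]
orientation: [-1.539, 0.042, 1.298]
force: [-0.5, -0.7, 0.2]
opening: 0.0854
```

```bash
python3 -c "
from h import *
s=ring('wrist',(.486,.438),.028,.024,.7,1.2,save='pics/w7.png')
tilt();go(s[0],s[1],.045,1.315)"
```

```text
wrist 126 [486.1 438.6  27.6] rms 0.15
t 20.15 tilt xy [-0.041  -0.0314] radial -0.0514 q [-1.008  0.614  0.265  1.68  -0.198  0.926  0.636] sum246 0.0779 tau [  0.3 -61.2   6.4 -23.5   0.    0.2   0. ] dq [-0.   -0.02  0.01 -0.01 -0.    0.   -0.  ]
t 20.15 tcp [487.9 438.3 119.2] rpy [-1.54   0.041  1.298] y [-0.041 -0.031] F [0.1 0.  0.7] open 0.0855 | offset [ 0.29  7.42 -0.05] spin -0.017
```

>>> arm_command:
  steps:
    - {"fingers": 1, "offset": [0.1, 1.5, 0], "spin": 0}
    - {"fingers": 1, "offset": [0.1, 1.5, 0], "spin": 0}
    - {"fingers": 1, "offset": [0.1, 1.5, 0], "spin": 0}
    - {"fingers": 1, "offset": [0, 1.5, 0], "spin": 0}
    - {"fingers": 1, "offset": [0, 1.0, 0], "spin": 0}
    - {"fingers": 1, "offset": [0, 0.5, 0], "spin": 0}
    - {"fingers": 1, "offset": [0, 0.2, 0], "spin": 0}

```text
time_s: 20.85
eef_pos: [0.4851, 0.4373, 0.0372]
orientation: [-1.54, 0.041, 1.297]
force: [-0.2, -0.8, -0.1]
opening: 0.0856
```

```bash
python3 -c "
from h import *
s=ring('wrist',(.486,.438),.028,.024,.7,1.2,save='pics/w8.png')
go(s[0],s[1],.012,1.315)"
```

```text
wrist 126 [486.  438.8  27.6] rms 0.11
t 20.9 tcp [485.  437.2  37.1] rpy [-1.54   0.041  1.297] y [-0.041 -0.031] F [-0.8  0.3  0.1] open 0.0857 | offset [ 0.27  2.5  -0.12] spin -0.018
```

>>> arm_command:
  steps:
    - {"fingers": 1, "offset": [0.1, 0.6, -0.05], "spin": 0}
    - {"fingers": 1, "offset": [0.1, 0.6, -0.05], "spin": 0}
    - {"fingers": 1, "offset": [0.1, 0.6, 0], "spin": 0}
    - {"fingers": 1, "offset": [0, 0.4, 0], "spin": 0}
    - {"fingers": 1, "offset": [0, 0.2, 0], "spin": 0}
    - {"fingers": 1, "offset": [0, 0.0, 0], "spin": 0}

```text
time_s: 21.5
eef_pos: [0.4869, 0.4403, 0.0122]
orientation: [-1.541, 0.038, 1.297]
force: [-0.1, -0.2, -1.6]
opening: 0.0853
```

```bash
python3 -c "
from h import *
s=ring('wrist',(.486,.438),.028,.024,.7,1.2,save='pics/w9.png')
go(s[0],s[1],.012,1.315)"
```

```text
wrist 126 [486.  438.8  27.6] rms 0.0
t 21.55 tcp [487.  440.3  12.4] rpy [-1.541  0.038  1.297] y [-0.039 -0.029] F [0.2 0.1 0.5] open 0.0854 | offset [-0.17  0.05  0.06] spin -0.018
```

>>> arm_command:
  steps:
    - {"fingers": -1, "offset": [-0.1, 0, 0], "spin": 0}
    - {"fingers": -1, "offset": [0, 0, 0], "spin": 0}
    - {"fingers": -1, "offset": [0, 0, 0], "spin": 0}
    - {"fingers": -1, "offset": [0, 0, 0], "spin": 0}
  grip_force: 25

```text
time_s: 21.95
eef_pos: [0.4871, 0.4394, 0.0134]
orientation: [-1.542, 0.037, 1.297]
force: [0.6, -0.1, -1.4]
opening: 0.0673
```

```bash
python3 -c "
from h import *
s=ring('wrist',(.486,.439),.028,.024,.7,1.2,save='pics/w10.png')
go(s[0],s[1],.012,1.315)"
```

```text
wrist 126 [486.4 438.8  27.6] rms 0.0
t 22.0 tcp [487.1 439.4  13.4] rpy [-1.542  0.037  1.297] y [-0.038 -0.028] F [ 0.4  0.6 -0.7] open 0.0672 | offset [-0.07  0.14  0.05] spin -0.018
```

View pics/w10.png

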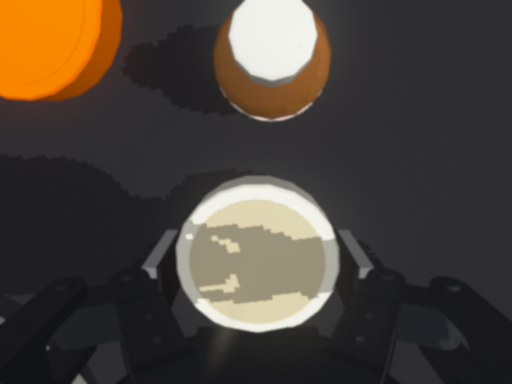

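>>> arm_command:
  steps:
    - {"fingers": -1, "offset": [0, -0.3, 0], "spin": 0}
    - {"fingers": -1, "offset": [0, -0.8, 0], "spin": 0}
    - {"fingers": -1, "offset": [0, -1.5, 0], "spin": 0}
    - {"fingers": -1, "offset": [0, -1.5, 0], "spin": 0}
    - {"fingers": -1, "offset": [0, -1.5, 0], "spin": 0}
    - {"fingers": -1, "offset": [0, -1.5, 0], "spin": 0}
    - {"fingers": -1, "offset": [0, -1.5, 0], "spin": 0}
    - {"fingers": -1, "offset": [0, -1.5, 0], "spin": 0}
    - {"fingers": -1, "offset": [0, -1.5, 0], "spin": 0}
    - {"fingers": -1, "offset": [0, -0.5, 0], "spin": 0}
  grip_force: 40

```text
time_s: 23.0
eef_pos: [0.4927, 0.4435, 0.147]
orientation: [-1.543, 0.034, 1.296]
force: [0.4, 0.2, -1.4]
opening: 0.0666
```

```bash
python3 -c "
from h import *
go(.5535,.2475,.125);tilt()"
```

```text
t 23.0 tcp [492.7 443.5 147. ] rpy [-1.543  0.034  1.296] y [-0.036 -0.026] F [ 0.4  0.2 -1.4] open 0.0666 | offset [-17.13   2.48 -11.23] spin None
t 23.0 tilt xy [-0.0357 -0.0255] radial -0.0436 q [-1.013  0.588  0.275  1.65  -0.192  0.973  0.628] sum246 0.07 tau [ -0.1 -61.1   6.1 -24.4  -0.    0.3  -0. ] dq [-0.01 -0.05  0.01 -0.03  0.02  0.09 -0.01]
```

>>> arm_command:
  steps:
    - {"fingers": -1, "offset": [-1.0, 0, -0.7], "spin": 0}
    - {"fingers": -1, "offset": [-1.9, 0, -1.2], "spin": 0}
    - {"fingers": -1, "offset": [-1.9, 0, -1.2], "spin": 0}
    - {"fingers": -1, "offset": [-1.9, 0, -1.2], "spin": 0}
    - {"fingers": -1, "offset": [-1.9, 0, -1.2], "spin": 0}
    - {"fingers": -1, "offset": [-1.9, 0, -1.2], "spin": 0}
    - {"fingers": -1, "offset": [-1.9, 0, -1.2], "spin": 0}
    - {"fingers": -1, "offset": [-1.9, 0, -1.2], "spin": 0}
    - {"fingers": -1, "offset": [-1.9, 0, -1.2], "spin": 0}
    - {"fingers": -1, "offset": [-0.9, 0, -0.6], "spin": 0}

```text
time_s: 24.0
eef_pos: [0.5505, 0.2327, 0.1445]
orientation: [-1.537, 0.045, 1.296]
force: [-0.2, -0.8, -0.8]
opening: 0.067
```

```bash
python3 -c "
from h import *
cv2.imwrite('pics/w11.png',capture('wrist')[:,:,::-1]);go(.5535,.2475,.085);tilt()"
```

```text
t 24.05 tcp [551.  231.3 144.6] rpy [-1.538  0.046  1.294] y [-0.044 -0.035] F [ 0.6 -1.9 -0.9] open 0.0668 | offset [1.9  5.88 0.01] spin None
t 24.05 tilt xy [-0.0444 -0.0351] radial -0.0546 q [-0.738  0.503  0.311  1.812 -0.173  0.911  0.944] sum246 0.0837 tau [ -5.7 -53.7   1.2 -24.8  -0.6   0.1  -0. ] dq [-0.03  0.   -0.01 -0.02 -0.01  0.   -0.05]
```

>>> arm_command:
  steps:
    - {"fingers": -1, "offset": [0.5, 1.0, 0], "spin": 0}
    - {"fingers": -1, "offset": [0.5, 1.2, 0], "spin": 0}
    - {"fingers": -1, "offset": [0.5, 1.2, 0], "spin": 0}
    - {"fingers": -1, "offset": [0.4, 1.2, 0], "spin": 0}
    - {"fingers": -1, "offset": [0.1, 1.0, 0], "spin": 0}
    - {"fingers": -1, "offset": [0, 0.4, 0], "spin": 0}
    - {"fingers": -1, "offset": [0, 0, 0], "spin": 0}

```text
time_s: 24.75
eef_pos: [0.5503, 0.2554, 0.0751]
orientation: [-1.532, 0.047, 1.302]
force: [-0.0, 0.0, -1.0]
opening: 0.0667
```

```bash
python3 -c "
from h import *
go(.5535,.2475,.075);tilt()
w=capture('wrist')[:,:,::-1]; s=capture('scene')[100:260,220:400,::-1]; d=capture('side')[80:230,150:350,::-1]
cv2.imwrite('pics/w12.png',w)
s=cv2.resize(s,(432,384),interpolation=cv2.INTER_CUBIC)
cv2.imwrite('pics/c12.png',cv2.resize(np.hstack([w,s]),None,fx=.84,fy=.84))"
```

```text
t 24.75 tcp [550.3 255.4  75.1] rpy [-1.532  0.047  1.302] y [-0.049 -0.035] F [-0.  0. -1.] open 0.0667 | offset [-0.67  0.02 -0.51] spin None
t 24.75 tilt xy [-0.0494 -0.0348] radial -0.0595 q [-0.74   0.61   0.274  1.821 -0.209  0.8    0.943] sum246 0.0896 tau [ -0.1 -58.1   6.2 -20.7   0.    0.2   0. ] dq [-0.    0.01 -0.   -0.   -0.   -0.    0.  ]
```

View pics/c12.png

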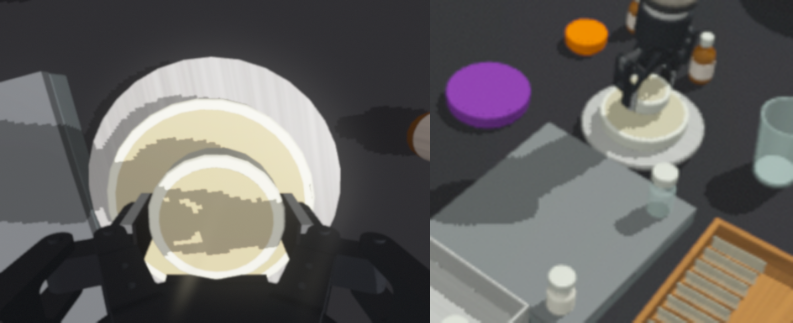

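```bash
cat >> h.py <<'E'
def arc(im,n,C,r,z,ok,lo=.85,hi=1.12):
    c=cam(n);i=im.astype(np.float32);g=cv2.GaussianBlur(i[:,:,2]-i[:,:,0],(0,0),.7);C=np.array([*C,z])
    for it in range(5):
        pts=[]
        for a in np.arange(0,2*np.pi,.03):
            q=np.arange(r*lo,r*hi,.0005);uv=proj(c,C+np.c_[q*np.cos(a),q*np.sin(a),0*q]).astype(np.float32)
            v=cv2.remap(g,uv[None,:,0],uv[None,:,1],cv2.INTER_LINEAR)[0];d=-np.gradient(v);k=d.argmax()
            if d[k]>.8 and ok(*uv[k]): pts.append(C+[q[k]*np.cos(a),q[k]*np.sin(a),0])
        s,e=circ(np.array(pts),r);C=np.array([*s[:2],z])
    print(n,len(pts),np.round(s[:2]*1000,1),"rms",round(e*1000,2));return s
E
python3 -c "
from h import *
im=cv2.imread('pics/w12.png')
w=arc(im,'wrist',(.5535,.2475),.0578,.051,lambda u,v:v<235)
d=arc(im,'wrist',(.55,.255),.0274,.0857,lambda u,v:True)
go(.5503+w[0]-d[0],.2554+w[1]-d[1],.0645)"
```

```text
wrist 100 [554.6 247.1] rms 0.41
wrist 210 [551.2 254.5] rms 0.41
t 24.9 tcp [551.3 255.2  76.5] rpy [-1.534  0.045  1.301] y [-0.047 -0.034] F [-0.3 -0.1 -1.4] open 0.0669 | offset [-0.57  1.21 -0.46] spin None
```

>>> arm_command:
  steps:
    - {"fingers": -1, "offset": [-0.3, 0.1, -0.25], "spin": 0}
    - {"fingers": -1, "offset": [-0.3, 0.2, -0.25], "spin": 0}
    - {"fingers": -1, "offset": [0, 0.2, 0], "spin": 0}
    - {"fingers": -1, "offset": [0, 0, 0], "spin": 0}

```text
time_s: 25.3
eef_pos: [0.5561, 0.2466, 0.0732]
orientation: [-1.537, 0.043, 1.299]
force: [0.0, -0.3, -1.2]
opening: 0.0662
```

```bash
python3 -c "
from h import *
im=capture('wrist')[:,:,::-1];p=get_obs()['eef_pos']
w=arc(im,'wrist',(.5535,.2475),.0578,.051,lambda u,v:v<235)
d=arc(im,'wrist',p[:2],.0274,p[2]+.0106,lambda u,v:True)
go(p[0]+w[0]-d[0],p[1]+w[1]-d[1],.0645)"
```

```text
wrist 107 [553.8 247.2] rms 0.28
wrist 210 [555.6 246.1] rms 0.26
t 25.35 tcp [556.3 246.6  73.4] rpy [-1.537  0.043  1.299] y [-0.044 -0.032] F [ 0.2  0.2 -0.7] open 0.0664 | offset [0.1  0.89 0.17] spin None
```

>>> arm_command:
  steps:
    - {"fingers": -1, "offset": [0.05, 0.2, 0.1], "spin": 0}
    - {"fingers": -1, "offset": [0.05, 0.2, 0.05], "spin": 0}
    - {"fingers": -1, "offset": [0, 0.15, 0], "spin": 0}
    - {"fingers": -1, "offset": [0, 0.15, 0], "spin": 0}

```text
time_s: 25.75
eef_pos: [0.5546, 0.2483, 0.066]
orientation: [-1.537, 0.042, 1.299]
force: [-0.8, 0.2, -1.5]
opening: 0.0668
```

>>> arm_command:
  steps:
    - {"fingers": -1, "offset": [0, 0.12, 0], "spin": 0}
    - {"fingers": -1, "offset": [0, 0.1, 0], "spin": 0}

```text
time_s: 25.95
eef_pos: [0.5544, 0.2484, 0.0642]
orientation: [-1.537, 0.042, 1.299]
force: [-5.1, -2.0, 15.4]
opening: 0.0665
```

>>> arm_command:
  steps:
    - {"fingers": -1, "offset": [0, -0.05, 0], "spin": 0}
    - {"fingers": 0.7, "offset": [0, 0, 0], "spin": 0}
    - {"fingers": 0.8, "offset": [0, 0, 0], "spin": 0}
    - {"fingers": 1, "offset": [0, 0, 0], "spin": 0}
    - {"fingers": 1, "offset": [0, 0, 0], "spin": 0}

```text
time_s: 26.45
eef_pos: [0.555, 0.2486, 0.0652]
orientation: [-1.538, 0.042, 1.299]
force: [0.0, -0.1, -0.4]
opening: 0.0852
```

```bash
python3 -c "
from h import *
im=capture('wrist')[:,:,::-1];cv2.imwrite('pics/w13.png',im);p=get_obs()['eef_pos']
w=arc(im,'wrist',(.5535,.2475),.0578,.051,lambda u,v:v<235)
d=arc(im,'wrist',p[:2],.0274,.075,lambda u,v:True)
go(p[0]+w[0]-d[0],p[1]+w[1]-d[1],.0645)"
```

```text
wrist 102 [553.5 247.3] rms 0.28
wrist 210 [553.8 247.9] rms 0.37
t 26.5 tcp [555.  248.6  65.1] rpy [-1.538  0.042  1.299] y [-0.043 -0.031] F [-0.8  0.3  0.2] open 0.0854 | offset [-0.06  0.07  0.01] spin None
```

>>> arm_command:
  steps:
    - {"fingers": 1, "offset": [0, -0.5, 0], "spin": 0}
    - {"fingers": 1, "offset": [0, -1.5, 0], "spin": 0}
    - {"fingers": 1, "offset": [0, -2.5, 0], "spin": 0}
    - {"fingers": 1, "offset": [0, -2.5, 0], "spin": 0}
    - {"fingers": 1, "offset": [0, -2.5, 0], "spin": 0}
    - {"fingers": 1, "offset": [0, -2.5, 0], "spin": 0}
    - {"fingers": 1, "offset": [0, -1.5, 0], "spin": 0}
    - {"fingers": 1, "offset": [0, 0, 0], "spin": 0}

```text
time_s: 27.3
eef_pos: [0.562, 0.2527, 0.2124]
orientation: [-1.54, 0.039, 1.298]
force: [0.2, 0.3, -0.3]
opening: 0.0852
```

```bash
python3 -c "
from h import *
go(.461,-.212,.19);tilt()"
```

```text
t 27.3 tcp [562.  252.7 212.4] rpy [-1.54   0.039  1.298] y [-0.04  -0.029] F [ 0.2  0.3 -0.3] open 0.0852 | offset [-47.35   4.    -2.92] spin None
t 27.3 tilt xy [-0.0399 -0.0294] radial -0.0484 q [-0.768  0.45   0.327  1.717 -0.152  1.05   0.909] sum246 0.0754 tau [ -0.2 -53.5   5.4 -25.8   0.1   0.5  -0. ] dq [ 0.   -0.01 -0.    0.01  0.   -0.   -0.  ]
```

>>> arm_command:
  steps:
    - {"fingers": 1, "offset": [-2.0, 0, -0.1], "spin": 0}
    - {"fingers": 1, "offset": [-3.0, 0, -0.2], "spin": 0}
    - {"fingers": 1, "offset": [-3.0, 0, -0.2], "spin": 0}
    - {"fingers": 1, "offset": [-3.0, 0, -0.2], "spin": 0}
    - {"fingers": 1, "offset": [-3.0, 0, -0.2], "spin": 0}
    - {"fingers": 1, "offset": [-3.0, 0, -0.2], "spin": 0}
    - {"fingers": 1, "offset": [-3.0, 0, -0.2], "spin": 0}
    - {"fingers": 1, "offset": [-3.0, 0, -0.2], "spin": 0}
    - {"fingers": 1, "offset": [-2.0, 0, -0.2], "spin": 0}
    - {"fingers": 1, "offset": [0, 0, 0], "spin": 0}

```text
time_s: 28.3
eef_pos: [0.4981, -0.0133, 0.2166]
orientation: [-1.529, 0.047, 1.292]
force: [0.2, -0.6, -0.3]
opening: 0.0855
```

```bash
python3 -c "
from h import *
go(.461,-.212,.17);tilt()"
```

```text
t 28.3 tcp [498.1 -13.3 216.6] rpy [-1.529  0.047  1.292] y [-0.053 -0.034] F [ 0.2 -0.6 -0.3] open 0.0855 | offset [-19.88   5.51  -2.12] spin None
t 28.3 tilt xy [-0.0527 -0.0337] radial -0.0517 q [-0.48   0.257  0.432  1.989 -0.092  0.975  1.287] sum246 0.0795 tau [  0.1 -38.2   3.8 -24.7   0.2   0.2   0.3] dq [ 0.   -0.   -0.03  0.02 -0.01 -0.01 -0.01]
```

>>> arm_command:
  steps:
    - {"fingers": 1, "offset": [-2.0, 0.2, -0.2], "spin": 0}
    - {"fingers": 1, "offset": [-2.6, 0.6, -0.3], "spin": 0}
    - {"fingers": 1, "offset": [-2.6, 0.6, -0.3], "spin": 0}
    - {"fingers": 1, "offset": [-2.6, 0.6, -0.3], "spin": 0}
    - {"fingers": 1, "offset": [-2.6, 0.6, -0.3], "spin": 0}
    - {"fingers": 1, "offset": [-2.6, 0.6, -0.3], "spin": 0}
    - {"fingers": 1, "offset": [-2.6, 0.6, -0.3], "spin": 0}
    - {"fingers": 1, "offset": [-1.8, 0.8, -0.2], "spin": 0}
    - {"fingers": 1, "offset": [0, 0.8, 0], "spin": 0}
    - {"fingers": 1, "offset": [0, 0, 0], "spin": 0}

```text
time_s: 29.3
eef_pos: [0.4559, -0.2093, 0.1636]
orientation: [-1.519, 0.045, 1.297]
force: [-0.3, 0.6, 0.3]
opening: 0.0855
```

```bash
python3 -c "
from h import *
s=ring('wrist',(.461,-.2125),.0235,.018,.6,1.3,save='pics/w14.png')
go(s[0],s[1],.08);tilt()"
```

```text
wrist 126 [ 460.6 -212.4   23.4] rms 0.24
t 29.35 tcp [ 456.3 -209.3  164.1] rpy [-1.52   0.046  1.298] y [-0.061 -0.03 ] F [-0.2 -0.4 -0.1] open 0.0855 | offset [ 0.21  8.37 -0.93] spin None
t 29.35 tilt xy [-0.0615 -0.0301] radial -0.0433 q [-0.134  0.345  0.503  2.039 -0.153  0.851  1.748] sum246 0.0938 tau [  0.1 -39.7   5.2 -22.    0.1   0.1   0. ] dq [-0.02 -0.01 -0.   -0.02  0.    0.01 -0.  ]
```

View pics/w14.png

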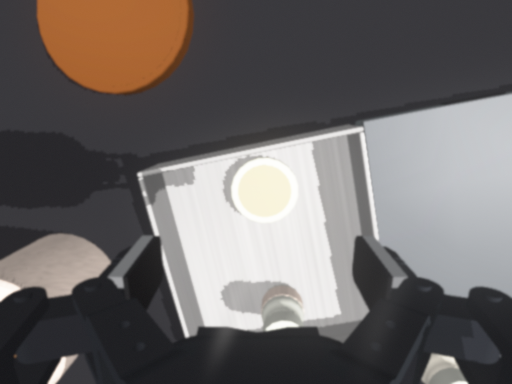

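>>> arm_command:
  steps:
    - {"fingers": 1, "offset": [0.1, 1.2, -0.4], "spin": 0}
    - {"fingers": 1, "offset": [0.1, 1.8, -0.4], "spin": 0}
    - {"fingers": 1, "offset": [0, 1.8, -0.1], "spin": 0}
    - {"fingers": 1, "offset": [0, 1.8, 0], "spin": 0}
    - {"fingers": 1, "offset": [0, 1.5, 0], "spin": 0}
    - {"fingers": 1, "offset": [0, 1.2, 0], "spin": 0}
    - {"fingers": 1, "offset": [0, 0.8, 0], "spin": 0}
    - {"fingers": 1, "offset": [0, 0, 0], "spin": 0}

```text
time_s: 30.15
eef_pos: [0.4651, -0.2032, 0.0558]
orientation: [-1.522, 0.041, 1.313]
force: [0.8, 0.6, -0.4]
opening: 0.0853
```

```bash
python3 -c "
from h import *
s=ring('wrist',(.461,-.2125),.0235,.018,.6,1.3,save='pics/w15.png')
go(s[0],s[1],.016);tilt()"
```

```text
wrist 126 [ 460.6 -212.2   23.6] rms 0.11
t 30.2 tcp [ 465.4 -203.3   56.3] rpy [-1.523  0.041  1.312] y [-0.057 -0.027] F [ 0.6 -0.6  0.4] open 0.0853 | offset [-0.81  4.07  0.04] spin None
t 30.2 tilt xy [-0.057  -0.0273] radial -0.0413 q [-0.057  0.531  0.405  2.086 -0.272  0.626  1.84 ] sum246 0.1009 tau [  0.4 -47.1   7.  -16.1   0.1   0.1   0. ] dq [-0.   -0.02  0.01 -0.01  0.01  0.01 -0.  ]
```

>>> arm_command:
  steps:
    - {"fingers": 1, "offset": [-0.4, 0.2, 0], "spin": 0}
    - {"fingers": 1, "offset": [-0.4, 0.4, 0], "spin": 0}
    - {"fingers": 1, "offset": [-0.2, 0.6, 0], "spin": 0}
    - {"fingers": 1, "offset": [0, 0.6, 0], "spin": 0}
    - {"fingers": 1, "offset": [0, 0.4, 0], "spin": 0}
    - {"fingers": 1, "offset": [0, 0, 0], "spin": 0}

```text
time_s: 30.8
eef_pos: [0.4629, -0.2155, 0.0349]
orientation: [-1.527, 0.041, 1.311]
force: [0.0, -0.4, 0.1]
opening: 0.0853
```

```bash
python3 -c "
from h import *
s=ring('wrist',(.461,-.2125),.0235,.018,.6,1.3,save='pics/w16.png')
go(s[0],s[1],.016);tilt()"
```

```text
wrist 126 [ 460.6 -212.2   23.6] rms 0.06
t 30.85 tcp [ 463.  -215.5   35.1] rpy [-1.527  0.041  1.311] y [-0.053 -0.028] F [ 0.1 -0.4 -0.4] open 0.0856 | offset [0.33 1.91 0.24] spin None
t 30.85 tilt xy [-0.0526 -0.0284] radial -0.0357 q [-0.013  0.569  0.382  2.089 -0.293  0.579  1.878] sum246 0.0949 tau [  0.1 -48.8   6.9 -15.1   0.1   0.1   0. ] dq [-0.01 -0.01  0.   -0.    0.    0.   -0.  ]
```

>>> arm_command:
  steps:
    - {"fingers": 1, "offset": [0.15, 0.4, 0.1], "spin": 0}
    - {"fingers": 1, "offset": [0.1, 0.5, 0.1], "spin": 0}
    - {"fingers": 1, "offset": [0, 0.4, 0], "spin": 0}
    - {"fingers": 1, "offset": [0, 0.3, 0], "spin": 0}
    - {"fingers": 1, "offset": [0, 0, 0], "spin": 0}

```text
time_s: 31.35
eef_pos: [0.4609, -0.2123, 0.0177]
orientation: [-1.527, 0.041, 1.312]
force: [0.5, 0.9, 0.7]
opening: 0.0852
```

```bash
python3 -c "
from h import *
s=ring('wrist',(.461,-.2125),.0235,.018,.6,1.3,save='pics/w17.png')
go(s[0],s[1],.016);tilt()"
```

```text
wrist 126 [ 460.5 -212.2   23.6] rms 0.06
t 31.4 tcp [ 461.  -212.3   17.9] rpy [-1.528  0.041  1.312] y [-0.052 -0.028] F [-0.1  0.1 -0.1] open 0.0853 | offset [0.01 0.19 0.05] spin None
t 31.4 tilt xy [-0.0522 -0.0283] radial -0.0356 q [-2.000e-03  5.960e-01  3.620e-01  2.099e+00 -3.090e-01  5.400e-01
  1.887e+00] sum246 0.0938 tau [  0.1 -49.6   6.9 -14.    0.1   0.1   0. ] dq [-0.   -0.01  0.   -0.    0.    0.   -0.  ]
```

>>> arm_command:
  steps:
    - {"fingers": 1, "offset": [0, 0.2, 0], "spin": 0}
    - {"fingers": -1, "offset": [0, 0, 0], "spin": 0}
    - {"fingers": -1, "offset": [0, 0, 0], "spin": 0}
    - {"fingers": -1, "offset": [0, 0, 0], "spin": 0}
    - {"fingers": -1, "offset": [0, 0, 0], "spin": 0}
    - {"fingers": -1, "offset": [0, 0, 0], "spin": 0}
  grip_force: 25

```text
time_s: 32.0
eef_pos: [0.4613, -0.2127, 0.0165]
orientation: [-1.529, 0.041, 1.312]
force: [-0.2, 0.7, -0.6]
opening: 0.0584
```

```bash
python3 -c "
from h import *
im=capture('wrist')[:,:,::-1];cv2.imwrite('pics/w18.png',im)
s=arc(im,'wrist',(.461,-.2125),.0236,.018,lambda u,v:True)
go(s[0],s[1],.016);tilt()"
```

```text
wrist 210 [ 460.5 -213.3] rms 0.06
t 32.05 tcp [ 461.3 -212.7   16.5] rpy [-1.529  0.041  1.312] y [-0.051 -0.028] F [ 0.2  0.1 -1.5] open 0.0585 | offset [-0.08  0.05  0.06] spin None
t 32.05 tilt xy [-0.0512 -0.0284] radial -0.0346 q [-0.     0.598  0.36   2.099 -0.311  0.537  1.889] sum246 0.0927 tau [ -0.  -50.    7.  -14.    0.1   0.1  -0. ] dq [-0.  0.  0.  0. -0.  0. -0.]
```

>>> arm_command:
  steps:
    - {"fingers": -1, "offset": [0, -0.3, 0], "spin": 0}
    - {"fingers": -1, "offset": [0, -0.8, 0], "spin": 0}
    - {"fingers": -1, "offset": [0, -1.5, 0], "spin": 0}
    - {"fingers": -1, "offset": [0, -2, 0], "spin": 0}
    - {"fingers": -1, "offset": [0, -2, 0], "spin": 0}
    - {"fingers": -1, "offset": [0, -2, 0], "spin": 0}
    - {"fingers": -1, "offset": [0, -2, 0], "spin": 0}
    - {"fingers": -1, "offset": [0, -2, 0], "spin": 0}
    - {"fingers": -1, "offset": [0, -2, 0], "spin": 0}
    - {"fingers": -1, "offset": [0, -1, 0], "spin": 0}
  grip_force: 40

```text
time_s: 33.05
eef_pos: [0.468, -0.208, 0.1808]
orientation: [-1.526, 0.041, 1.311]
force: [-0.8, -0.5, -0.7]
opening: 0.0573
```

```bash
python3 -c "
from h import *
go(.5535,.2475,.17);tilt()"
```

```text
t 33.05 tcp [ 468.  -208.   180.8] rpy [-1.526  0.041  1.311] y [-0.054 -0.028] F [-0.8 -0.5 -0.7] open 0.0573 | offset [46.22 -0.64  3.49] spin None
t 33.05 tilt xy [-0.0535 -0.0276] radial -0.0377 q [-0.144  0.333  0.509  2.006 -0.15   0.889  1.751] sum246 0.0866 tau [  0.4 -39.7   5.3 -22.7   0.1   0.1   0. ] dq [-0.07 -0.15  0.05 -0.08  0.1   0.23 -0.09]
```

>>> arm_command:
  steps:
    - {"fingers": -1, "offset": [1.2, -0.1, 0.1], "spin": 0}
    - {"fingers": -1, "offset": [2.4, -0.1, 0.2], "spin": 0}
    - {"fingers": -1, "offset": [2.4, -0.1, 0.2], "spin": 0}
    - {"fingers": -1, "offset": [2.4, -0.1, 0.2], "spin": 0}
    - {"fingers": -1, "offset": [2.4, -0.1, 0.2], "spin": 0}
    - {"fingers": -1, "offset": [2.4, -0.1, 0.2], "spin": 0}
    - {"fingers": -1, "offset": [2.4, -0.1, 0.2], "spin": 0}
    - {"fingers": -1, "offset": [2.4, -0.1, 0.2], "spin": 0}
    - {"fingers": -1, "offset": [2.4, -0.1, 0.2], "spin": 0}
    - {"fingers": -1, "offset": [2.4, -0.1, 0.2], "spin": 0}

```text
time_s: 34.05
eef_pos: [0.5047, 0.0307, 0.1769]
orientation: [-1.518, 0.043, 1.308]
force: [-0.3, -0.9, -0.2]
opening: 0.0572
```

```bash
python3 -c "
from h import *
go(.5535,.2475,.15);tilt()"
```

```text
t 34.05 tcp [504.7  30.7 176.9] rpy [-1.518  0.043  1.308] y [-0.063 -0.028] F [-0.3 -0.9 -0.2] open 0.0572 | offset [22.3   1.78  0.83] spin None
t 34.05 tilt xy [-0.0625 -0.0278] radial -0.0641 q [-0.532  0.331  0.413  2.001 -0.142  0.906  1.264] sum246 0.0972 tau [  2.1 -42.5   4.7 -22.3   0.1   0.3   0.6] dq [-0.36  0.09 -0.12 -0.12 -0.04  0.05 -0.45]
```

>>> arm_command:
  steps:
    - {"fingers": -1, "offset": [2.4, 0, 0.1], "spin": 0}
    - {"fingers": -1, "offset": [2.4, 0, 0.1], "spin": 0}
    - {"fingers": -1, "offset": [2.4, 0, 0.1], "spin": 0}
    - {"fingers": -1, "offset": [2.4, 0, 0.1], "spin": 0}
    - {"fingers": -1, "offset": [2.4, 0, 0.1], "spin": 0}
    - {"fingers": -1, "offset": [2.4, 0, 0.1], "spin": 0}
    - {"fingers": -1, "offset": [2.4, 0, 0.1], "spin": 0}
    - {"fingers": -1, "offset": [2.4, 0, 0.1], "spin": 0}
    - {"fingers": -1, "offset": [1.4, 0, 0], "spin": 0}
    - {"fingers": -1, "offset": [0, 0, 0], "spin": 0}

```text
time_s: 35.05
eef_pos: [0.5393, 0.2522, 0.1562]
orientation: [-1.5, 0.051, 1.321]
force: [-0.6, -0.8, -0.0]
opening: 0.0576
```

```bash
python3 -c "
from h import *
go(.5535,.2475,.11);tilt()
im=capture('wrist')[:,:,::-1];cv2.imwrite('pics/w19.png',im)
w=arc(im,'wrist',(.5535,.2475),.0578,.051,lambda u,v:v<235)"
```

```text
t 35.05 tcp [539.3 252.2 156.2] rpy [-1.5    0.051  1.321] y [-0.081 -0.032] F [-0.6 -0.8 -0. ] open 0.0576 | offset [ 0.13  4.5  -1.82] spin None
t 35.05 tilt xy [-0.0807 -0.0316] radial -0.0865 q [-0.778  0.502  0.328  1.786 -0.2    0.973  0.959] sum246 0.1197 tau [  0.  -54.1   6.  -24.2  -0.    0.4  -0.2] dq [-0.01  0.    0.01  0.03  0.    0.    0.  ]
wrist 121 [553.3 245.8] rms 0.86
```

>>> arm_command:
  steps:
    - {"fingers": -1, "offset": [0, 0.5, -0.5], "spin": 0}
    - {"fingers": -1, "offset": [0, 1.0, -0.6], "spin": 0}
    - {"fingers": -1, "offset": [0, 1.0, -0.6], "spin": 0}
    - {"fingers": -1, "offset": [0, 1.0, -0.1], "spin": 0}
    - {"fingers": -1, "offset": [0, 0.7, 0], "spin": 0}
    - {"fingers": -1, "offset": [0, 0.4, 0], "spin": 0}
    - {"fingers": -1, "offset": [0, 0, 0], "spin": 0}

```text
time_s: 35.8
eef_pos: [0.5533, 0.2369, 0.1037]
orientation: [-1.499, 0.056, 1.312]
force: [0.2, 0.2, -0.7]
opening: 0.0574
```

```bash
python3 -c "
from h import *
im=capture('wrist')[:,:,::-1];cv2.imwrite('pics/w20.png',im);p=get_obs()['eef_pos']
w=arc(im,'wrist',(.5535,.2475),.0578,.051,lambda u,v:v<230)
d=arc(im,'wrist',p[:2],.0236,p[2]+.0015,lambda u,v:True)
go(p[0]+w[0]-d[0],p[1]+w[1]-d[1],.0885);tilt()
s=capture('side')[60:210,150:350,::-1]
s=cv2.resize(s,(512,384),interpolation=cv2.INTER_CUBIC)
cv2.imwrite('pics/c20.png',cv2.resize(np.hstack([im,s]),None,fx=.78,fy=.78))"
```

```text
wrist 115 [553.9 247.3] rms 0.42
wrist 210 [552.5 236.3] rms 0.32
t 35.85 tcp [553.5 237.  104. ] rpy [-1.499  0.056  1.312] y [-0.084 -0.036] F [ 0.1 -1.1 -0.6] open 0.0576 | offset [1.19 1.5  0.04] spin None
t 35.85 tilt xy [-0.0836 -0.0357] radial -0.091 q [-0.732  0.582  0.314  1.797 -0.227  0.89   1.003] sum246 0.1279 tau [ -0.  -57.4   6.6 -21.8   0.    0.3   0. ] dq [-0.   -0.01  0.   -0.01  0.    0.   -0.  ]
```

View pics/c20.png

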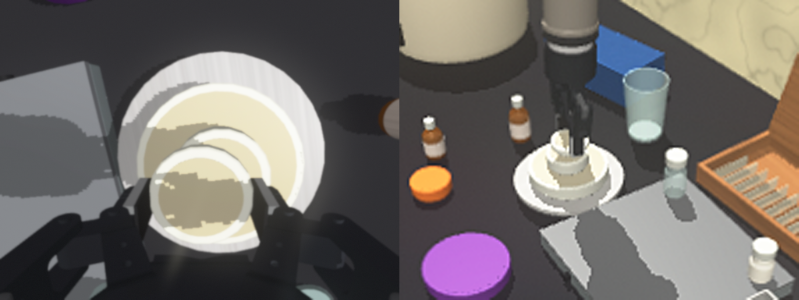

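>>> arm_command:
  steps:
    - {"fingers": -1, "offset": [0.4, 0.2, 0], "spin": 0}
    - {"fingers": -1, "offset": [0.4, 0.2, 0], "spin": 0}
    - {"fingers": -1, "offset": [0.35, 0.2, 0], "spin": 0}
    - {"fingers": -1, "offset": [0, 0.1, 0], "spin": 0}
    - {"fingers": -1, "offset": [0, 0, 0], "spin": 0}

```text
time_s: 36.4
eef_pos: [0.557, 0.2509, 0.0977]
orientation: [-1.501, 0.053, 1.314]
force: [0.8, -0.5, -0.5]
opening: 0.0576
```

```bash
python3 -c "
from h import *
im=capture('wrist')[:,:,::-1];cv2.imwrite('pics/w21.png',im);p=get_obs()['eef_pos']
w=arc(im,'wrist',(.5535,.2475),.0578,.051,lambda u,v:v<230)
d=arc(im,'wrist',p[:2],.0236,p[2]+.0015,lambda u,v:True)
go(p[0]+w[0]-d[0],p[1]+w[1]-d[1],.0885);tilt()"
```

```text
wrist 113 [553.8 247.4] rms 0.31
wrist 210 [556.  250.3] rms 0.32
t 36.45 tcp [557.  251.   97.7] rpy [-1.501  0.053  1.314] y [-0.08  -0.033] F [0.  0.3 0. ] open 0.0573 | offset [-0.29  0.95  0.08] spin None
t 36.45 tilt xy [-0.0804 -0.0331] radial -0.087 q [-0.743  0.6    0.309  1.781 -0.233  0.884  0.992] sum246 0.124 tau [  0.4 -58.5   7.  -21.5   0.1   0.4  -0. ] dq [ 0. -0.  0.  0.  0.  0.  0.]
```

>>> arm_command:
  steps:
    - {"fingers": -1, "offset": [-0.2, 0.2, 0.05], "spin": 0}
    - {"fingers": -1, "offset": [-0.1, 0.2, 0.05], "spin": 0}
    - {"fingers": -1, "offset": [0, 0.2, 0], "spin": 0}
    - {"fingers": -1, "offset": [0, 0.1, 0], "spin": 0}

```text
time_s: 36.85
eef_pos: [0.5545, 0.2473, 0.0907]
orientation: [-1.502, 0.053, 1.313]
force: [-0.2, 0.4, -0.4]
opening: 0.0577
```

```bash
python3 -c "
from h import *
im=capture('wrist')[:,:,::-1];p=get_obs()['eef_pos']
w=arc(im,'wrist',(.5535,.2475),.0578,.051,lambda u,v:v<230)
d=arc(im,'wrist',p[:2],.0236,p[2]+.0015,lambda u,v:True)
go(p[0]+w[0]-d[0],p[1]+w[1]-d[1],.0885)"
```

```text
wrist 108 [553.7 247.2] rms 0.29
wrist 210 [553.5 246.5] rms 0.31
t 36.9 tcp [554.5 247.2  90.6] rpy [-1.501  0.053  1.313] y [-0.08  -0.033] F [-0.5  0.2 -1.3] open 0.058 | offset [ 0.09  0.2  -0.02] spin None
```

Centred; lower to contact.

>>> arm_command:
  steps:
    - {"fingers": -1, "offset": [0.05, 0.12, 0], "spin": 0}
    - {"fingers": -1, "offset": [0, 0.1, 0], "spin": 0}

```text
time_s: 37.1
eef_pos: [0.5546, 0.2477, 0.0883]
orientation: [-1.502, 0.053, 1.313]
force: [-1.1, -0.2, 0.0]
opening: 0.0581
```

>>> arm_command:
  steps:
    - {"fingers": -1, "offset": [0, 0.1, 0], "spin": 0}

```text
time_s: 37.2
eef_pos: [0.5545, 0.2478, 0.0876]
orientation: [-1.501, 0.053, 1.313]
force: [-3.6, -1.8, 11.8]
opening: 0.0578
```

>>> arm_command:
  steps:
    - {"fingers": 0.45, "offset": [0, 0, 0], "spin": 0}
    - {"fingers": 0.6, "offset": [0, 0, 0], "spin": 0}
    - {"fingers": 1, "offset": [0, 0, 0], "spin": 0}
    - {"fingers": 1, "offset": [0, 0, 0], "spin": 0}
    - {"fingers": 1, "offset": [0, 0, 0], "spin": 0}

```text
time_s: 37.7
eef_pos: [0.5548, 0.2479, 0.0877]
orientation: [-1.502, 0.052, 1.313]
force: [0.1, -0.4, -0.3]
opening: 0.0857
```

```bash
python3 -c "
from h import *
im=capture('wrist')[:,:,::-1];p=get_obs()['eef_pos']
w=arc(im,'wrist',(.5535,.2475),.0578,.051,lambda u,v:v<230)
d=arc(im,'wrist',p[:2],.0236,.089,lambda u,v:True)
go(p[0]+w[0]-d[0],p[1]+w[1]-d[1],.0885)"
```

```text
wrist 107 [553.7 247.3] rms 0.28
wrist 210 [553.5 247. ] rms 0.06
t 37.75 tcp [554.8 247.9  87.7] rpy [-1.502  0.052  1.313] y [-0.08  -0.033] F [-1.3 -0.1  0.2] open 0.0851 | offset [ 0.03 -0.08 -0.01] spin None
```

>>> arm_command:
  steps:
    - {"fingers": 1, "offset": [0, -0.4, 0], "spin": 0}
    - {"fingers": 1, "offset": [0, -1.0, 0], "spin": 0}
    - {"fingers": 1, "offset": [0, -2.0, 0], "spin": 0}
    - {"fingers": 1, "offset": [0, -2.5, 0], "spin": 0}
    - {"fingers": 1, "offset": [0, -2.5, 0], "spin": 0}
    - {"fingers": 1, "offset": [0, -2.5, 0], "spin": 0}
    - {"fingers": 1, "offset": [-2.5, 0, 0], "spin": 0}
    - {"fingers": 1, "offset": [-2.5, 0, 0], "spin": 0}
    - {"fingers": 1, "offset": [-2.5, 0, 0], "spin": 0}
    - {"fingers": 1, "offset": [0, 0, 0], "spin": 0}

```text
time_s: 38.75
eef_pos: [0.5447, 0.1755, 0.2105]
orientation: [-1.505, 0.05, 1.313]
force: [0.6, -0.6, -0.0]
opening: 0.0855
```

```bash
python3 -c "
from h import *
a=capture('scene')[:,:,::-1];b=capture('side')[:,:,::-1]
for n,im in(('scene',a),('side',b)):
    f=lambda u,v:True
    arc(im,n,(.5535,.248),.058,.051,f);arc(im,n,(.5535,.248),.0274,.075,f);arc(im,n,(.5535,.248),.0236,.089,f)
s=2.2;A=cv2.resize(a[80:280,180:360],None,fx=s,fy=s,interpolation=2);B=cv2.resize(b[80:280,150:330],None,fx=s,fy=s,interpolation=2)
cv2.imwrite('pics/fin.png',np.hstack([A,B]));go(0.5,0,0.2)"
```

```text
scene 203 [553.4 246.1] rms 2.35
scene 162 [549.2 259.8] rms 2.9
scene 210 [552.8 245.7] rms 1.41
side 172 [554.3 250.9] rms 1.73
side 47 [551.  248.9] rms 1.77
side 173 [553.5 250. ] rms 1.55
t 38.85 tcp [545.1 179.5 210.2] rpy [-1.505  0.048  1.316] y [-0.076 -0.03 ] F [-0.3  0.1  0.1] open 0.0853 | offset [-18.43   1.89  -0.28] spin None
```

View pics/fin.png

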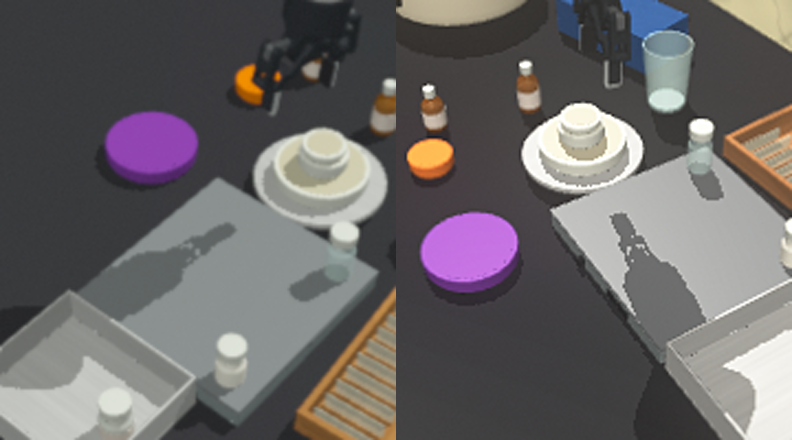

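Final views: the three dishes are stacked flat and concentric, centred on the carrier at about (325,155) in the left panel and (582,135) in the right. The bottles and jars are standing where they were, and the gripper is clear.

```bash
python3 -c "
from rig import *
print(finish_job())"
```

```text
the job is handed in; nothing more can be done
None
```

I built the stack on the carrier plate in the order asked and handed it in at about 39 s of the 72 s allowed. I pushed the wide dish across between the open fingers. Then I set the deep dish on it, and last the small dish on top. Each set-down met only a light contact force, at most about 15 N on the readings I took.

**Centring:**
- **Wide dish on the carrier:** within about 1 mm of the middle in both fixed cameras, measured after I let go and again with the same result at the end to about 1 mm.
- **Deep and small dishes on the wide dish:** each about 1 mm or less off by the wrist camera just after release. In the final views the small dish is within about 1 mm of the wide dish's centre in both fixed cameras.

**Bystanders:** in the last pictures the stain bottles and jars stand where they were. I did not check the paper roll in the final crop; the arm never went down near it.

**Checks that disagreed or were poor:**
- The two fixed cameras differ by a steady 4–5 mm in y, so I compared offsets within one view instead of absolute positions.
- The final fixed-camera fits of the deep dish failed, because the small dish hides most of its lid. Its centring rests on the wrist reading and the final picture.
- The tool drifted to about 5° of tilt by the end. The small dish was held about 2° off level just before release and lay flat in the last pictures.

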